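Correct the chainline: swap the two spacers round the cog on a single-speed hub

ROBOT

A 6-joint arm with a two-finger parallel gripper is mounted at the origin on a cart in front of the work surface, level with it; the furniture and walls round the work are solid. World frame = base frame: x ahead of the robot, y to its left, z up, the work surface at z = 0. Lengths are in m, angles in rad, forces in N, time in s.
With the tool pointing down it reaches from about 0.4 to 0.825 m from the base axis. Payload 7 kg.
Tool frame: the origin (TCP) lies midway between the tips of the shut fingers; the grasp point (between the pads) lies 19 mm behind it (grip_point_offset is the distance from the TCP to the grasp point, in m); z points along the fingers, y is the line along which they close (so a half turn about z gives the same grasp; the last joint's range is limited). The gripper opens to 88 mm and grips with 3 to 60 N. Pads are 19 mm wide; open, the fingers measure 130 mm over their backs; the gripper's body (78 mm by 193 mm) begins 47 mm behind the grasp point.
Start: joints at [1.57, 0.359, 0.012, 0, -1.224, -0.288], TCP at [0.192, 0.647, 0.19] pointing down, gripper open.
Joint ranges: [-3.07, 3.07], [-1.43, 2.12], [-1.02, 1.25], [-3.03, 1.67], [-3.05, -0], [-3.03, 3.03]. Speed limits (rad/s): [2.39, 2.39, 3.01, 3.14, 3.14, 3.14].

INTERFACE

Orientations are given as [roll, pitch, yaw] about the fixed x, y, z axes, in that order (R = Rz(yaw) Ry(pitch) Rx(roll)).
In Python, from station import get_state, grab_frame, camera_params, job_done, grip_point_offset gives the robot as it stands.
- The arm moves only by the shell command python3 -m creep 'ROWS' [FORCE]. ROWS is JSON, a list that holds one entry, the list of rows, each a list of 7 numbers: the finger opening in cm, from 0 to 8.76, then the shift along the tool's x, y, z in cm, then the turn, a rotation vector about the tool's x, y, z in rad. In form: [[[fingers, tx, ty, tz, wx, wy, wz], ...]]. A call has 1 to 20 rows; each row is the pose to reach, as a shift and turn from the pose commanded when the call began, along the tool's axes at that moment; what a row does not reach only later rows make up. A row lasts 1/8 s, in which the tool goes at most 62.5 mm and 10.7 degrees, less where a joint would pass 70% of its speed; a pose out of reach is approached as far as the arm can. A call with a gripper value outside its range is refused whole. The fingers move at their own pace and stop on an object; FORCE is the grip in N (left out, the last holds). Time passes only in rows, so rows that repeat a pose let the fingers close. It gives the time, the measured TCP pose, the force, the opening and the grip force at its end, in the units of the state.
- get_state(): the state, without advancing time (a new reading comes with each control period).
- grab_frame(name): name is "side" or "top"; returns the picture (384x512x3 uint8, blue, green, red); there is no depth.
- camera_params(name): a dict with "vertical_fov" (degrees; the focal length in pixels is half the picture's height over the tangent of half this angle, whatever the lens; pixels are square), "cx", "cy" (the principal point, pixels), "view" (4x4, takes a point from world to camera coordinates). Camera axes: x right, y down, z forward; pixel columns grow to the right and rows downward; lengths in m; the calibration is good to about 2 mm. A picture is of the moment at which its call begins. camera_params takes no time and is no camera call.
- job_done(): hands the job in; it is judged then, once.
The state is a dict: "t": time; "q": joint angles; "qd": joint speeds; "joint_efforts": joint torques, N m; "eef_pos": TCP position; "ee_rot": TCP orientation; "force": force on the tool from outside, world axes, zero at the start; "moment": the same for the moment, N m; "width": finger opening in m; "gripper_force": force on a finger pad.
Only numpy, scipy, OpenCV 4.12 (cv2) and the standard library are available. Lean on these libraries where they do the work, as an engineer would, in place of code of your own. Each camera call takes 0.05 s, during which the arm holds its last target. There are 200 camera calls.

TASK

The cog sits too far out on this hub, so swap the two spacers that lie under and over it: take the stack apart (the near half of the rubber mat is free for the parts) and rebuild it with the narrow spacer at the bottom against the hub's shoulder, then the cog, then the wide spacer, each fully down and the same way up as before. Finish by laying the lockring from the mat flat on top of the stack, round the axle end, and leave the other things on the bench where they are.

Things in the scene. Friction and masses are not known exactly. Their poses are not given: they have to be found in the camera images.
- hub: fixed bicycle hub upright in a 110x110x28 mm plywood block, left or right of the robot. Origin: centre of the block's underside, z up the axle. Upper flange 60 mm wide, 81-85 mm up. A 50 mm round shoulder 96 mm up carries the stack; from it rises the 34 mm freehub, 35 mm tall, bevelled 3 mm; then the 19 mm axle end to 145 mm. Start stack, upwards: wide spacer, cog, narrow spacer, all loose
- mat: dark grey ribbed rubber mat, 200 (its x) x 280 (its y) x 3 mm, fixed on the bench, on the hub's other side. Origin: centre of its underside. Lockring, bearing cup and rubber cap lie on its far half in changing order, near its x = +55 and y = -90, 0, +90 mm. Its near half (its x from -90 to 0 mm) is empty: the place to lay parts aside
- wide_spacer: aluminium spacer: a tube 46 mm in outside diameter, bore 38, height 18 mm, with a flange of 66 mm diameter (a ring of small holes in it) over its lowest 4 mm, 50 g. Origin: on its axis, in its lower (flange) face; z along its axis, flange down. At the start lowest on the freehub. Grip it across the tube, above the flange
- narrow_spacer: plain aluminium ring, outside diameter 46, bore 38, height 9 mm, 30 g. Origin: on its axis, in its lower face. At the start uppermost on the freehub
- cog: dark steel 12-tooth sprocket, 55 mm over the teeth, its plate 4 mm thick (5 to 9 mm above the origin) round a collar 45 mm wide, 10 mm high, bore 38 mm, 80 g. Origin: on its axis, in the collar's lower face. At the start between the two spacers. Can be gripped from above across the toothed plate, solid to 51 mm diameter, from 5 mm up
- lockring: flat steel ring with small notches round its hole, outside diameter 44, hole 25, height 7 mm, 40 g. Origin: on its axis, in its lower face. At the start on the mat. It is not screwed, only laid on
- bearing_cup: bystander: silvery stepped headset cup, 45 mm in diameter, 19 mm high, loose on the mat. Origin: centre of its underside
- rubber_cap: bystander: black rubber end cap, 31 mm in diameter, 11 mm high, loose on the mat. Origin: centre of its underside
- jar_balls: bystander: clear jar with a white lid, 56 mm in diameter, 76 mm high, loose on the bench behind the work. Origin: centre of its underside
- lid_tin: bystander: small round tin with a white rim and dark lid, 57 mm in diameter, 24 mm high, loose on the bench behind the work. Origin: centre of its underside

How it is judged:
On the way, in this order (a step that is already met when the one before it is completed fails the run):
1. both spacers and the cog are off the hub (horizontal distance between each of narrow_spacer, cog, wide_spacer and hub above 0.045 m), for 0.1 s.
2. the narrow spacer lies on the hub's shoulder (horizontal distance between narrow_spacer and hub below 0.005 m and z of narrow_spacer in the frame of hub between 0.093 and 0.099 m and angle between narrow_spacer's own z axis and vertical below 0.12 rad), for 0.2 s.
3. the cog lies on the narrow spacer (all of step 2 and horizontal distance between cog and hub below 0.005 m and z of cog in the frame of hub between 0.102 and 0.108 m and angle between cog's own z axis and vertical below 0.12 rad), for 0.2 s.
4. the wide spacer lies on the cog (all of step 3 and horizontal distance between wide_spacer and hub below 0.005 m and z of wide_spacer in the frame of hub between 0.112 and 0.118 m and angle between wide_spacer's own z axis and vertical below 0.12 rad), for 0.2 s.
At the end, for the whole second after the job is handed in: from below, narrow spacer, cog, wide spacer and lockring lie on the hub, at 96, 105, 115 and 133 mm above its origin (each lower face within 3 mm), each within 5 mm of the hub's axis, tilted less than 0.12 rad and at rest (all of step 4 and horizontal distance between lockring and hub below 0.005 m and z of lockring in the frame of hub between 0.13 and 0.136 m and angle between lockring's own z axis and vertical below 0.12 rad and linear speed of each of narrow_spacer, cog, wide_spacer, lockring below 0.02 m/s); the robot touches nothing.
It fails at once if the bearing cup is shifted by more than 15 mm (distance of bearing_cup from where it was at the start of the episode above 0.015 m).
It fails at once if the rubber cap is shifted by more than 15 mm (distance of rubber_cap from where it was at the start of the episode above 0.015 m).
It fails at once if the jar is shifted by more than 15 mm (distance of jar_balls from where it was at the start of the episode above 0.015 m).
It fails at once if the round tin is shifted by more than 15 mm (distance of lid_tin from where it was at the start of the episode above 0.015 m).
It also fails if it takes over 141 s, if anything falls off the work surface, if the arm or the gripper's body presses on something with over 40 N, if the wrist force passes 120 N, or if a joint passes its speed limit or range.

## Working session

There is one attempt and no reset: what is moved stays moved. The work goes in short steps, Python scripts to look and compute and a shell command to move; the robot and the scene stay as the last step left them, time stands still between calls to the robot, and variables do not carry over. Pictures are saved under pics/ and viewed, at most 14 in all, crops included, and the job is handed in when it is done.

```bash
mkdir -p pics; ls; python3 - <<'E'
from station import *
import cv2
s=get_state(); print({k:s[k] for k in('t','eef_pos','ee_rot','width','q')},grip_point_offset)
for n in('top','side'):
    cv2.imwrite(f'pics/{n}0.png',grab_frame(n)); print(n,camera_params(n))
E
```

```text
pics
{'t': 0.0, 'eef_pos': array([0.19209819, 0.6465121 , 0.18893583]), 'ee_rot': array([ 3.13995409e+00, -1.26058428e-04, -2.88912288e-01]), 'width': 0.08749015793039469, 'q': array([ 1.57011389e+00,  3.59365500e-01,  1.10640141e-02, -3.66731325e-04,
       -1.22410166e+00, -2.88105063e-01])} 0.0188
top {'vertical_fov': 50.10112860516355, 'cx': 264.29487863805605, 'cy': 189.24100728942994, 'view': array([[ 0.00431849, -0.9996503 ,  0.02608902,  0.00176773],
       [-0.99105477, -0.00775842, -0.13323009,  0.6204093 ],
       [ 0.1333859 , -0.0252803 , -0.9907417 ,  0.94580319],
       [ 0.        ,  0.        ,  0.        ,  1.        ]])}
side {'vertical_fov': 52.144052970333064, 'cx': 251.7892561801869, 'cy': 197.80915624831107, 'view': array([[ 0.94117556, -0.33762249,  0.01412898, -0.58362247],
       [-0.18266275, -0.54348753, -0.81930192,  0.22079679],
       [ 0.28429367,  0.7685261 , -0.57318823,  0.73144761],
       [ 0.        ,  0.        ,  0.        ,  1.        ]])}
```

View pics/top0.png

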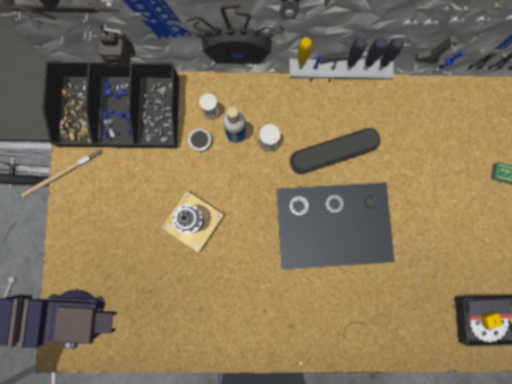

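View pics/side0.png

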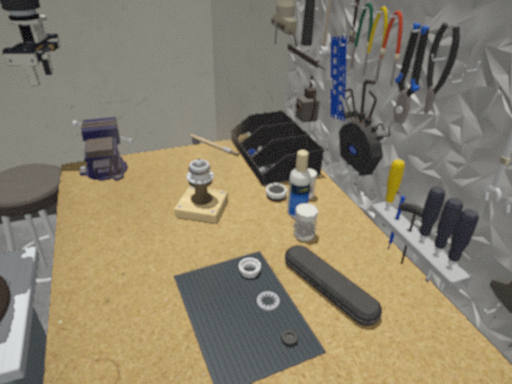

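```bash
cat > h.py <<'E'
import numpy as np, cv2
from station import *
def cam(n):
    p=camera_params(n); f=192/np.tan(np.radians(p['vertical_fov'])/2); return f,p['cx'],p['cy'],p['view']
def ray(n,u,v,z):
    f,cx,cy,V=cam(n); R=V[:3,:3]; c=-R.T@V[:3,3]; d=R.T@np.array([(u-cx)/f,(v-cy)/f,1]); return c+d*(z-c[2])/d[2]
def proj(n,P):
    f,cx,cy,V=cam(n); q=V[:3,:3]@np.array(P,float)+V[:3,3]; return np.array([cx+f*q[0]/q[2],cy+f*q[1]/q[2]])
def crop(im,x,y,w,h,k): return cv2.resize(im[y:y+h,x:x+w],None,fx=k,fy=k,interpolation=cv2.INTER_CUBIC)
E
python3 - <<'E'
from h import *
t=cv2.imread('pics/top0.png'); s=cv2.imread('pics/side0.png')
a=np.hstack([crop(t,155,185,80,70,5),crop(s,165,150,80,70,5)])
b=np.hstack([crop(t,275,180,120,45,3.3333),crop(s,225,245,100,115,3)[:,:]][:1])
b=np.hstack([cv2.resize(b,(400,150)),cv2.resize(s[250:350,225:325],(150,150),interpolation=cv2.INTER_CUBIC),np.zeros((150,250,3),np.uint8)])
b[:, 550:800]=cv2.resize(s[255:315,232:332],(250,150),interpolation=cv2.INTER_CUBIC)
cv2.imwrite('pics/c1.png',np.vstack([a,b]))
for n,c in(('top',[(278,188),(386,182),(394,262),(282,268)]),('side',[(175,274),(259,253),(326,350),(217,384)])):
    print(n,[ray(n,*p,.003)[:2].round(4) for p in c])
print(ray('top',190,218,.14),ray('top',299,205,.01),ray('top',334,204,.01),ray('top',371,202,.01))
E
```

```text
top [array([ 0.629 , -0.0297]), array([ 0.6464, -0.3026]), array([ 0.4475, -0.3154]), array([ 0.4322, -0.0395])]
side [array([ 0.4349, -0.0387]), array([ 0.6244, -0.0358]), array([ 0.6485, -0.3026]), array([ 0.4534, -0.2994])]
[0.54404527 0.16616014 0.14      ] [ 0.58596956 -0.08131256  0.01      ] [ 0.58905205 -0.16834542  0.01      ] [ 0.5946843  -0.26091129  0.01      ]
```

View pics/c1.png

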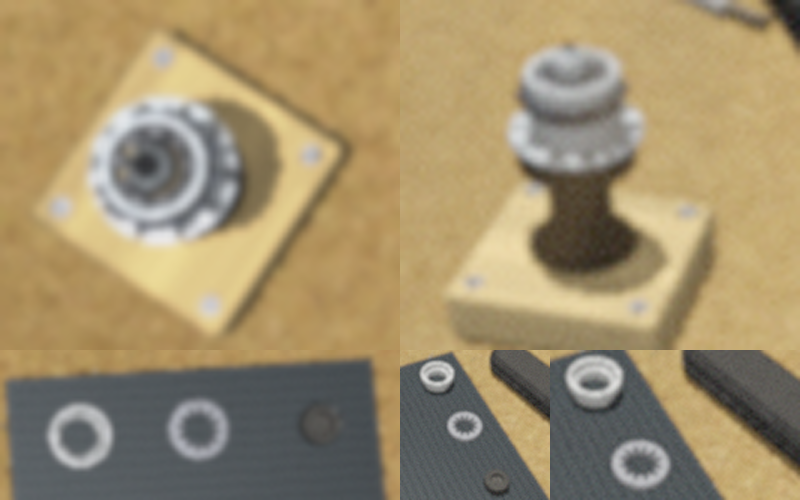

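```bash
python3 - <<'E'
from h import *
t=cv2.imread('pics/top0.png'); s=cv2.imread('pics/side0.png')
print('ring',ray('top',187,218,.133),ray('side',199.4,165.6,.133))
print('screws',ray('top',192.2,221.25,.029), 'side',ray('side',165+(534-400+688-400+638-400+472-400)/20,150+(190+212+307+282)/20,.029))
c=[(188,191),(224.4,215),(198.6,252),(162.6,227)]
P=np.array([ray('top',*q,.028)[:2] for q in c]);print('block',P.mean(0),np.linalg.norm(P-np.roll(P,1,0),axis=1))
# bright ring masks
def blobs(im,n,x,y,w,h,z,th):
    g=cv2.resize(im[y:y+h,x:x+w],None,fx=4,fy=4,interpolation=cv2.INTER_CUBIC)
    hsv=cv2.cvtColor(g,cv2.COLOR_BGR2HSV); m=((hsv[...,1]<60)&(hsv[...,2]>th)).astype(np.uint8)
    for k in cv2.findContours(m,cv2.RETR_EXTERNAL,cv2.CHAIN_APPROX_NONE)[0]:
        if cv2.contourArea(k)>300:
            e=cv2.fitEllipse(cv2.convexHull(k)); u,v=(e[0][0]-1.5)/4+x,(e[0][1]-1.5)/4+y; print(n,th,(u,v),np.array(e[1])/4,ray(n,u,v,z).round(4))
for th in(120,):
    blobs(t,'top',165,195,50,45,.100,th); blobs(s,'side',180,150,50,40,.1,th)
    blobs(t,'top',320,190,30,30,.010,th); blobs(s,'side',255,288,30,25,.010,th)
    blobs(t,'top',285,190,30,30,.022,th)
E
```

```text
ring [0.54444733 0.17365463 0.133     ] [0.54422328 0.16423746 0.133     ]
screws [0.54327239 0.17780681 0.029     ] side [0.5449999 0.1711973 0.029    ]
block [0.54371977 0.17501396] [0.10475353 0.10604967 0.10666092 0.10521966]
top 120 (187.25646209716797, 218.6141700744629) [30.57327461 31.26055145] [0.5452 0.1784 0.1   ]
side 120 (199.38387870788574, 171.48156929016113) [25.77069092 29.80035019] [0.5487 0.1918 0.1   ]
top 120 (334.00047874450684, 203.40070056915283) [18.51499176 18.66719627] [ 0.5905 -0.1684  0.01  ]
side 120 (267.69231510162354, 300.09096240997314) [19.86081886 23.79003906] [ 0.5909 -0.1724  0.01  ]
top 120 (298.5462398529053, 205.31761646270752) [20.38118362 20.42814636] [ 0.584  -0.0789  0.022 ]
```

```bash
python3 - <<'E'
from h import *
for y in(.166,.17,.174,.178):
  print(y,[(n,z,proj(n,(.544,y,z)).round(1).tolist()) for n in('top','side') for z in(.029,.1,.133,.145)])
t=cv2.imread('pics/top0.png'); s=cv2.imread('pics/side0.png')
a=np.hstack([crop(t,168,200,40,40,10),crop(s,180,146,40,40,10)])
for i in range(0,800,50): cv2.putText(a,str((168+i//10) if i<400 else 180+(i-400)//10),(i,398),0,.4,(0,0,255)); 
for i in range(0,400,50): cv2.putText(a,str(200+i//10),(0,i+5),0,.4,(0,0,255)); cv2.putText(a,str(146+i//10),(402,i+5),0,.4,(0,0,255))
cv2.imwrite('pics/c2.png',a)
E
```

```text
0.166 [('top', 0.029, [197.2, 221.0]), ('top', 0.1, [192.8, 219.2]), ('top', 0.133, [190.6, 218.2]), ('top', 0.145, [189.7, 217.9]), ('side', 0.029, [201.7, 200.7]), ('side', 0.1, [200.0, 177.0]), ('side', 0.133, [199.1, 165.3]), ('side', 0.145, [198.8, 160.9])]
0.17 [('top', 0.029, [195.5, 221.0]), ('top', 0.1, [191.0, 219.2]), ('top', 0.133, [188.7, 218.2]), ('top', 0.145, [187.8, 217.9]), ('side', 0.029, [201.3, 199.9]), ('side', 0.1, [199.6, 176.2]), ('side', 0.133, [198.7, 164.5]), ('side', 0.145, [198.4, 160.1])]
0.174 [('top', 0.029, [193.8, 221.0]), ('top', 0.1, [189.2, 219.1]), ('top', 0.133, [186.8, 218.2]), ('top', 0.145, [185.9, 217.8]), ('side', 0.029, [201.0, 199.0]), ('side', 0.1, [199.2, 175.4]), ('side', 0.133, [198.4, 163.7]), ('side', 0.145, [198.0, 159.3])]
0.178 [('top', 0.029, [192.1, 220.9]), ('top', 0.1, [187.4, 219.1]), ('top', 0.133, [185.0, 218.2]), ('top', 0.145, [184.0, 217.8]), ('side', 0.029, [200.6, 198.2]), ('side', 0.1, [198.8, 174.5]), ('side', 0.133, [198.0, 162.9]), ('side', 0.145, [197.6, 158.5])]
```

View pics/c2.png

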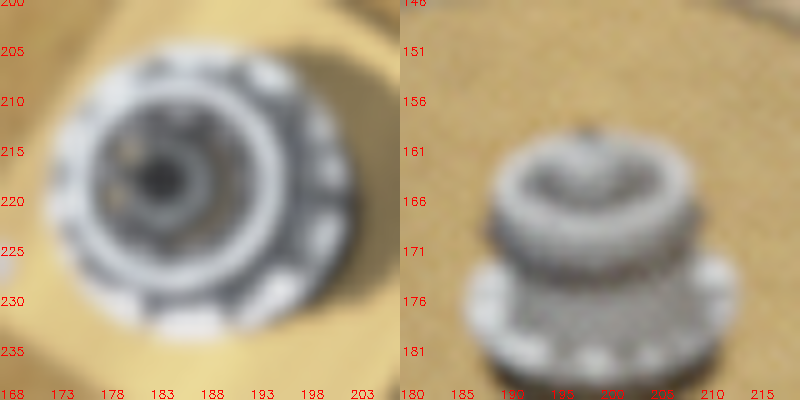

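```bash
cat > m.py <<'E'
# python3 m.py x y z yaw [; ...] : shifts (cm) in the current tool axes to world targets (m)
import sys,json; from h import *; from scipy.spatial.transform import Rotation as Ro
s=get_state(); R=Ro.from_euler('xyz',s['ee_rot'])
print('t %.2f'%s['t'],'pos',s['eef_pos'].round(4),'rpy',s['ee_rot'].round(3),'w %.4f'%s['width'],'F',s['force'].round(1),'q',s['q'].round(2))
for a in ' '.join(sys.argv[1:]).split(','):
    if a.strip():
        x=[float(v) for v in a.split()]; T=Ro.from_euler('xyz',[np.pi,0,x[3]])
        print(a,'->',(R.inv().apply(np.array(x[:3])-s['eef_pos'])*100).round(2),(R.inv()*T).as_rotvec().round(3))
E
python3 m.py "0.192 .6465 .30 -.289, .544 .1765 .25 0"
python3 -c "
from h import *
print(ray('top',70,315,0),ray('top',199,140,.024),ray('top',270,132,.076),ray('top',235,112,.12))"
```

```text
t 0.10 pos [0.1921 0.6465 0.189 ] rpy [ 3.14  -0.    -0.289] w 0.0877 F [ 0.4  0.  -0.5] q [ 1.57  0.36  0.01 -0.   -1.22 -0.29]
0.192 .6465 .30 -.289 -> [-1.00e-02  2.00e-02 -1.11e+01] [ 0.002 -0.     0.   ]
 .544 .1765 .25 0 -> [47.12 35.04 -6.04] [ 0.002  0.    -0.289]
[0.32063409 0.46531489 0.        ] [0.74448944 0.16733164 0.024     ] [ 0.75236787 -0.00648818  0.076     ] [0.78570362 0.07462561 0.12      ]
```

```bash
python3 -m creep '[[[6.2,0,0,-11,0,0,0],[6.2,0,0,-11,0,0,0],[6.2,12,9,-11,0,0,-0.1],[6.2,24,18,-10,0,0,-0.289],[6.2,47.12,35.04,-6,0,0,-0.289],[6.2,47.12,35.04,-6,0,0,-0.289],[6.2,47.12,35.04,-6,0,0,-0.289],[6.2,47.12,35.04,-6,0,0,-0.289],[6.2,47.12,35.04,-6,0,0,-0.289],[6.2,47.12,35.04,-6,0,0,-0.289],[6.2,47.12,35.04,-6,0,0,-0.289],[6.2,47.12,35.04,-6,0,0,-0.289],[6.2,47.12,35.04,-6,0,0,-0.289],[6.2,47.12,35.04,-6,0,0,-0.289],[6.2,47.12,35.04,-6,0,0,-0.289]]]' 15; python3 m.py ".544 .1765 .16 0"
```

```text
t: 1.98
eef_pos: [0.5437, 0.1778, 0.25]
ee_rot: [-3.141, -0.0, 0.001]
force: [-0.8, 0.7, -0.1]
width: 0.0618
gripper_force: 0.0
t 1.98 pos [0.5437 0.1778 0.25  ] rpy [-3.141e+00 -0.000e+00  1.000e-03] w 0.0618 F [-0.8  0.7 -0.1] q [ 0.66  0.16 -0.12 -0.   -1.29  0.91]
.544 .1765 .16 0 -> [0.03 0.13 9.  ] [-0.    -0.     0.001]
```

```bash
python3 -m creep '[[[6.2,0,0.13,5,0,0,0],[6.2,0,0.13,9,0,0,0],[6.2,0,0.13,11,0,0,0],[6.2,0,0.13,12.3,0,0,0],[6.2,0,0.13,12.3,0,0,0],[6.2,0,0.13,12.3,0,0,0],[4,0,0.13,12.3,0,0,0],[4,0,0.13,12.3,0,0,0],[4,0,0.13,12.3,0,0,0],[4,0,0.13,12.3,0,0,0],[4,0,0.13,12.3,0,0,0],[4,0,0.13,12.3,0,0,0]]]' 12; python3 m.py ".544 .1765 .127 0"
python3 - <<'E'
from h import *
t=grab_frame('top');s=grab_frame('side')
cv2.imwrite('pics/c3.png',np.hstack([crop(t,150,180,80,80,5),crop(s,160,130,80,80,5)]))
E
```

```text
t: 3.48
eef_pos: [0.5442, 0.1756, 0.1268]
ee_rot: [3.142, 0.0, 0.0]
force: [-0.5, -0.8, 0.2]
width: 0.0398
gripper_force: 0.0
t 3.48 pos [0.5442 0.1756 0.1268] rpy [3.142 0.    0.   ] w 0.0398 F [-0.5 -0.8  0.2] q [ 0.65  0.24 -0.31 -0.   -1.02  0.92]
.544 .1765 .127 0 -> [-0.02 -0.09 -0.02] [0. 0. 0.]
```

View pics/c3.png

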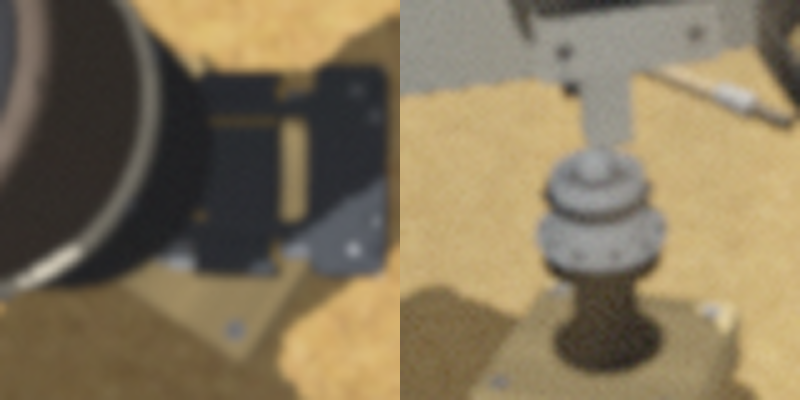

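```bash
python3 - <<'E'
from h import *
t=grab_frame('top');s=grab_frame('side')
for n in('top','side'):
  for nm,P in(('tip',(.544,.1756,.127)),('tip+y',(.544,.1956,.127)),('tip-y',(.544,.1556,.127)),('body -y+x',(.583,.0791,.193)),('body -y-x',(.505,.0791,.193)),('body +y-x',(.505,.272,.193))): print(n,nm,proj(n,P).round(0))
cv2.imwrite('pics/c4.png',np.hstack([crop(t,50,130,200,200,2),crop(s,100,30,200,200,2)]))
E
```

```text
top tip [187. 218.]
top tip+y [177. 218.]
top tip-y [196. 218.]
top body -y+x [230. 197.]
top body -y-x [229. 236.]
top body +y-x [132. 236.]
side tip [198. 166.]
side tip+y [196. 162.]
side tip-y [200. 170.]
side body -y+x [225. 158.]
side body -y-x [189. 163.]
side body +y-x [172. 126.]
```

View pics/c4.png

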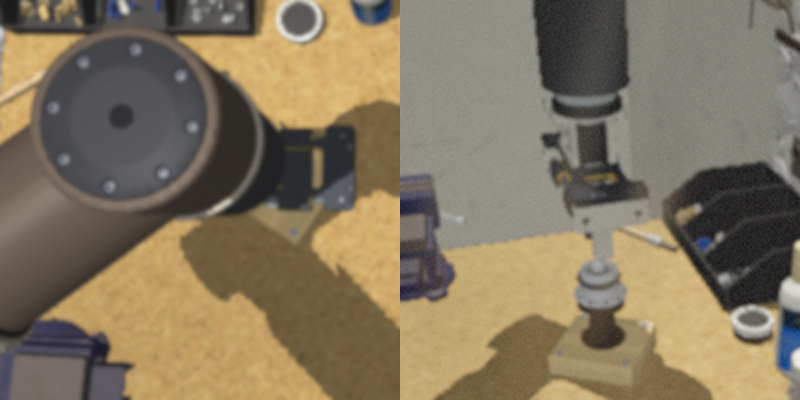

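```bash
python3 -m creep '[[[6.2,0,0,0,0,0,0],[6.2,0,0,0,0,0,0],[6.2,0,0,1.2,0,0,0],[6.2,0,-0.1,2.4,0,0,0],[6.2,0,-0.1,2.4,0,0,0],[6.2,0,-0.1,2.4,0,0,0]]]' 12; python3 m.py
python3 - <<'E'
from h import *
s=grab_frame('side')
for z in(.1028,.12,.13,.14): print(z,[proj('side',(.5345+d,.1765-.031,z)).round(1).tolist() for d in(0,.019)],[proj('side',(.5345+d,.1765+.031,z)).round(1).tolist() for d in(0,.019)])
cv2.imwrite('pics/c5.png',crop(s,170,120,60,60,10))
E
```

```text
t: 4.42
eef_pos: [0.5442, 0.1766, 0.1027]
ee_rot: [3.141, 0.0, 0.0]
force: [1.1, 0.5, -0.1]
width: 0.0623
gripper_force: 0.0
t 4.42 pos [0.5442 0.1766 0.1027] rpy [3.141 0.    0.   ] w 0.0623 F [ 1.1  0.5 -0.1] q [ 0.66  0.26 -0.34  0.   -0.97  0.92]
0.1028 [[198.0, 181.0], [205.8, 179.6]] [[192.3, 168.4], [199.7, 167.1]]
0.12 [[197.6, 174.8], [205.4, 173.5]] [[191.8, 162.4], [199.3, 161.2]]
0.13 [[197.3, 171.2], [205.2, 169.9]] [[191.5, 158.9], [199.0, 157.7]]
0.14 [[197.0, 167.5], [205.0, 166.2]] [[191.2, 155.3], [198.8, 154.1]]
```

View pics/c5.png

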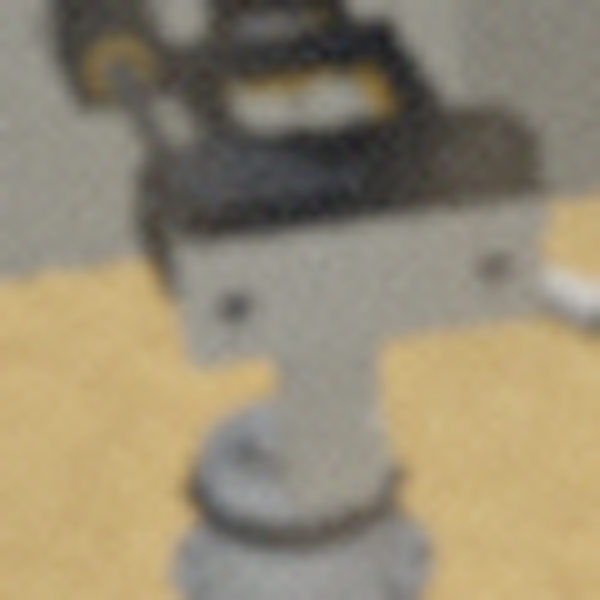

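```bash
python3 -m creep '[[[6.2,0,0,0.9,0,0,0],[6.2,0,0,0.9,0,0,0],[4.2,0,0,0.9,0,0,0],[4.2,0,0,0.9,0,0,0],[4.2,0,0,0.9,0,0,0],[4.2,0,0,0.9,0,0,0]]]' 8
```

```text
t: 5.22
eef_pos: [0.5443, 0.1769, 0.094]
ee_rot: [-3.141, -0.0, 0.0]
force: [0.9, 0.9, 0.0]
width: 0.0469
gripper_force: 8.0
```

```bash
python3 -m creep '[[[4,0,0,0,0,0,0],[4,0,0,-1,0,0,0],[4,0,0,-3,0,0,0],[4,0,0,-7,0,0,0],[4,0,0,-7,0,0,0],[4,0,0,-7,0,0,0]]]' 20;python3 m.py ".485 -.25 .09 .05, .485 -.25 -.015 .05"
```

```text
t: 5.98
eef_pos: [0.5438, 0.1763, 0.1637]
ee_rot: [3.142, 0.0, -0.0]
force: [0.0, 0.3, 0.6]
width: 0.0395
gripper_force: 0.0
t 5.97 pos [0.5438 0.1763 0.1637] rpy [ 3.142  0.    -0.   ] w 0.0395 F [0.  0.3 0.6] q [ 0.66  0.21 -0.26 -0.   -1.1   0.92]
.485 -.25 .09 .05 -> [-5.87 42.63  7.38] [ 0.    0.   -0.05]
 .485 -.25 -.015 .05 -> [-5.87 42.63 17.88] [ 0.    0.   -0.05]
```

```bash
python3 - <<'E'
from h import *
s=grab_frame('side')
cv2.imwrite('pics/c6.png',np.hstack([crop(s,150,90,80,120,5)]))
E
```

```text
(no output)
```

View pics/c6.png

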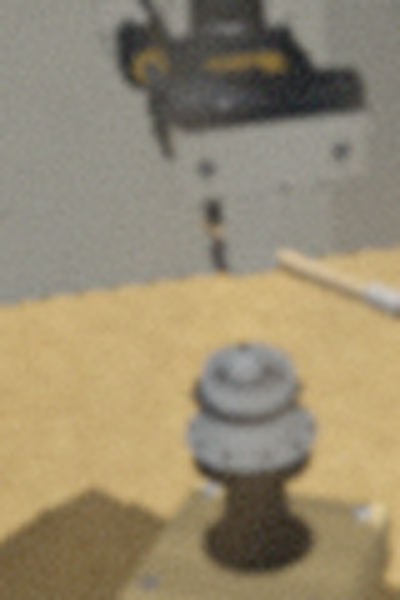

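```bash
python3 -m creep '[[[6.2,0,0,0,0,0,0],[6.2,0,0,4,0,0,0],[6.2,0,-0.05,7.5,0,0,0],[6.2,0,-0.05,7.5,0,0,0],[6.2,0,-0.05,7.5,0,0,0],[4,0,-0.05,7.5,0,0,0],[4,0,-0.05,7.5,0,0,0],[4,0,-0.05,7.5,0,0,0],[4,0,-0.05,7.5,0,0,0],[4,0,-0.05,7.5,0,0,0]]]' 20;python3 -m creep '[[[4,0,0,0,0,0,0],[4,0,0,-0.7,0,0,0],[4,0,0,-2,0,0,0],[4,0,0,-5,0,0,0],[4,0,0,-7,0,0,0],[4,0,0,-7,0,0,0]]]' 20;python3 m.py ".485 -.25 .09 .05, .485 -.25 -.015 .05"
```

```text
t: 7.28
eef_pos: [0.5447, 0.1774, 0.0896]
ee_rot: [-3.141, -0.001, 0.0]
force: [0.3, 0.3, 5.5]
width: 0.0472
gripper_force: 20.0
t: 8.02
eef_pos: [0.545, 0.1777, 0.1611]
ee_rot: [-3.14, -0.003, 0.0]
force: [0.1, -0.6, -1.3]
width: 0.0467
gripper_force: 20.0
t 8.03 pos [0.545  0.1777 0.1611] rpy [-3.14e+00 -3.00e-03  0.00e+00] w 0.0467 F [ 0.1 -0.6 -1.3] q [ 0.66  0.21 -0.26  0.   -1.09  0.91]
.485 -.25 .09 .05 -> [-6.04 42.78  7.01] [-0.002 -0.003 -0.05 ]
 .485 -.25 -.015 .05 -> [-6.07 42.8  17.51] [-0.002 -0.003 -0.05 ]
```

```bash
python3 -m creep '[[[4,-6,42.8,0,0,0,-0.05],[4,-6,42.8,0,0,0,-0.05],[4,-6,42.8,0,0,0,-0.05],[4,-6,42.8,0,0,0,-0.05],[4,-6,42.8,0,0,0,-0.05],[4,-6,42.8,0,0,0,-0.05],[4,-6,42.8,2,0,0,-0.05],[4,-6,42.8,7,0,0,-0.05],[4,-6,42.8,12,0,0,-0.05],[4,-6,42.8,16,0,0,-0.05],[4,-6,42.8,17.5,0,0,-0.05],[4,-6,42.8,17.5,0,0,-0.05]]]';python3 -m creep '[[[4,0,0,0.5,0,0,0],[4,0,0,1,0,0,0],[4,0,0,1.3,0,0,0],[4,0,0,1.3,0,0,0],[4,0,0,1.3,0,0,0]]]'
python3 - <<'E'
from h import *
s=grab_frame('side')
cv2.imwrite('pics/c7.png',np.hstack([crop(s,170,230,150,150,4)]))
E
```

```text
t: 9.52
eef_pos: [0.4836, -0.2508, -0.0167]
ee_rot: [-3.141, 0.002, 0.05]
force: [0.2, -0.4, 0.4]
width: 0.047
gripper_force: 20.0
t: 10.15
eef_pos: [0.4843, -0.2509, -0.029]
ee_rot: [3.142, -0.0, 0.05]
force: [-0.0, 0.3, -0.9]
width: 0.0472
gripper_force: 20.0
```

View pics/c7.png

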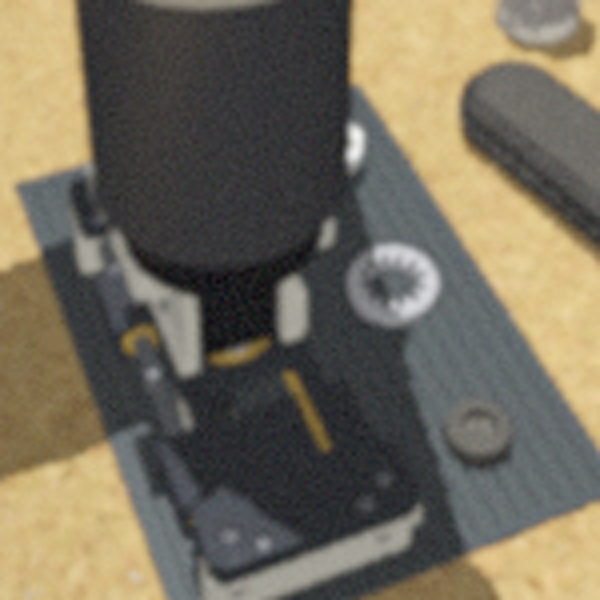

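```bash
python3 -m creep '[[[4,0,0,0.2,0,0,0],[4,0,0,0.2,0,0,0]]]';python3 -m creep '[[[4,0,0,0.1,0,0,0],[4,0,0,0.1,0,0,0]]]'; python3 -m creep '[[[4,0,0,0.1,0,0,0],[4,0,0,0.1,0,0,0]]]'
```

```text
t: 10.45
eef_pos: [0.4846, -0.251, -0.0306]
ee_rot: [3.141, -0.001, 0.051]
force: [-0.8, 0.9, 6.0]
width: 0.047
gripper_force: 20.0
t: 10.7
eef_pos: [0.4847, -0.251, -0.0308]
ee_rot: [3.141, -0.001, 0.051]
force: [-3.0, 2.5, 13.7]
width: 0.0471
gripper_force: 20.0
t: 10.95
eef_pos: [0.4847, -0.251, -0.0312]
ee_rot: [3.141, -0.001, 0.051]
force: [-5.3, 4.6, 22.0]
width: 0.0469
gripper_force: 20.0
```

```bash
python3 -m creep '[[[4,0,0,-0.3,0,0,0],[6,0,0,-0.3,0,0,0],[6,0,0,-0.3,0,0,0],[6,0,0,-0.3,0,0,0],[6,0,0,-4,0,0,0],[6,0,0,-10,0,0,0],[6,0,0,-16,0,0,0],[6,0,0,-20,0,0,0],[6,0,0,-20,0,0,0]]]';python3 m.py ".5448 .1772 .16 0, .5448 .1772 .11 0"
python3 - <<'E'
from h import *
s=grab_frame('side'); cv2.imwrite('pics/s8.png',s)
t=grab_frame('top'); cv2.imwrite('pics/t8.png',t)
m=(cv2.cvtColor(s,cv2.COLOR_BGR2HSV)); 
print(proj('side',(.4847,-.251,.012)),proj('top',(.4847,-.251,.012)))
u,v=proj('side',(.4847,-.251,.012)).astype(int)
cv2.imwrite('pics/c8.png',np.hstack([crop(s,u-30,v-30,60,60,6),crop(t,165,200,50,60,6)]))
E
```

```text
t: 12.08
eef_pos: [0.4863, -0.2514, 0.1705]
ee_rot: [3.14, -0.007, 0.051]
force: [-0.2, 0.2, -1.0]
width: 0.0598
gripper_force: 0.0
t 12.07 pos [ 0.4863 -0.2514  0.1705] rpy [ 3.14  -0.007  0.051] w 0.0598 F [-0.2  0.2 -1. ] q [-0.12  0.16 -0.31  0.   -1.1   1.74]
.5448 .1772 .16 0 -> [  8.   -42.51   1.02] [ 0.002 -0.007  0.051]
 .5448 .1772 .11 0 -> [  7.97 -42.52   6.02] [ 0.002 -0.007  0.051]
[226.86519219 349.52966519] [368.57170023 246.63260273]
```

View pics/c8.png

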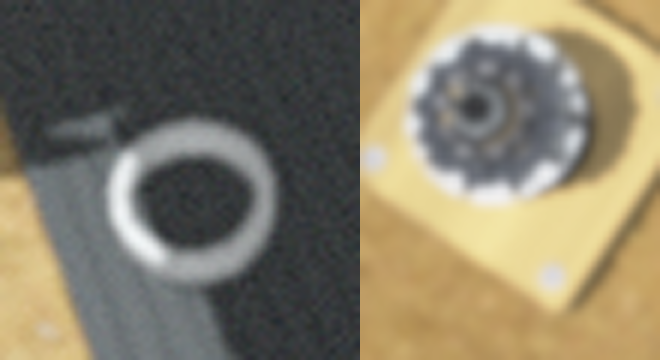

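```bash
python3 -m creep '[[[7,8,-42.5,0,0,0,0.05],[7,8,-42.5,0,0,0,0.05],[7,8,-42.5,0,0,0,0.05],[7,8,-42.5,0,0,0,0.05],[7,8,-42.5,0,0,0,0.05],[7,8,-42.5,0,0,0,0.05],[7,8,-42.5,0,0,0,0.05],[7,8,-42.5,0,0,0,0.05],[7,8,-42.5,3,0,0,0.05],[7,8,-42.5,3,0,0,0.05],[7,8,-42.5,3,0,0,0.05]]]';python3 m.py ".5447 .1772 .081 0"
```

```text
t: 13.55
eef_pos: [0.5429, 0.1769, 0.137]
ee_rot: [3.141, 0.0, -0.0]
force: [-0.5, 0.6, -0.6]
width: 0.0701
gripper_force: 0.0
t 13.55 pos [0.5429 0.1769 0.137 ] rpy [ 3.141  0.    -0.   ] w 0.0701 F [-0.5  0.6 -0.6] q [ 0.66  0.23 -0.3   0.   -1.05  0.91]
.5447 .1772 .081 0 -> [ 0.18 -0.04  5.6 ] [ 0.001  0.    -0.   ]
```

```bash
python3 -m creep '[[[7,0.12,-0.04,3,0,0,0],[7,0.12,-0.04,5.6,0,0,0],[7,0.12,-0.04,5.6,0,0,0],[7,0.12,-0.04,5.6,0,0,0],[5,0.12,-0.04,5.6,0,0,0],[5,0.12,-0.04,5.6,0,0,0],[5,0.12,-0.04,5.6,0,0,0],[5,0.12,-0.04,5.6,0,0,0],[5,0.12,-0.04,5.6,0,0,0]]]' 25;python3 -m creep '[[[4.8,0,0,0,0,0,0],[4.8,0,0,-0.7,0,0,0],[4.8,0,0,-2,0,0,0],[4.8,0,0,-5,0,0,0],[4.8,0,0,-8,0,0,0],[4.8,0,0,-8,0,0,0]]]' ;python3 m.py ".485 -.165 .1 .05, .485 -.165 -.022 .05"
```

```text
t: 14.68
eef_pos: [0.5444, 0.1783, 0.0814]
ee_rot: [-3.141, -0.001, 0.0]
force: [-0.9, 0.7, 5.4]
width: 0.0522
gripper_force: 25.0
t: 15.42
eef_pos: [0.5454, 0.1787, 0.1641]
ee_rot: [-3.139, -0.004, 0.0]
force: [0.3, -0.3, -1.2]
width: 0.0522
gripper_force: 25.0
t 15.43 pos [0.5454 0.1787 0.1641] rpy [-3.139 -0.004  0.   ] w 0.0522 F [ 0.3 -0.3 -1.2] q [ 0.66  0.21 -0.26  0.   -1.1   0.91]
.485 -.165 .1 .05 -> [-6.08 34.38  6.31] [-0.002 -0.004 -0.05 ]
 .485 -.165 -.022 .05 -> [-6.13 34.41 18.51] [-0.002 -0.004 -0.05 ]
```

```bash
python3 -m creep '[[[4.8,-6.1,34.4,0,0,0,-0.05],[4.8,-6.1,34.4,0,0,0,-0.05],[4.8,-6.1,34.4,0,0,0,-0.05],[4.8,-6.1,34.4,0,0,0,-0.05],[4.8,-6.1,34.4,0,0,0,-0.05],[4.8,-6.1,34.4,0,0,0,-0.05],[4.8,-6.1,34.4,5,0,0,-0.05],[4.8,-6.1,34.4,10,0,0,-0.05],[4.8,-6.1,34.4,15,0,0,-0.05],[4.8,-6.1,34.4,18,0,0,-0.05],[4.8,-6.1,34.4,18.5,0,0,-0.05],[4.8,-6.1,34.4,18.5,0,0,-0.05]]]';python3 -m creep '[[[4.8,0,0,0.3,0,0,0],[4.8,0,0,0.5,0,0,0],[4.8,0,0,0.6,0,0,0],[4.8,0,0,0.6,0,0,0]]]';python3 -m creep '[[[4.8,0,0,0.1,0,0,0],[4.8,0,0,0.1,0,0,0]]]'
```

```text
t: 16.92
eef_pos: [0.4833, -0.1661, -0.0237]
ee_rot: [3.141, 0.0, 0.05]
force: [1.2, 0.6, -0.1]
width: 0.0519
gripper_force: 25.0
t: 17.42
eef_pos: [0.4837, -0.166, -0.0293]
ee_rot: [3.141, -0.001, 0.051]
force: [-1.5, 0.5, 5.9]
width: 0.0521
gripper_force: 25.0
t: 17.68
eef_pos: [0.4838, -0.166, -0.0295]
ee_rot: [3.141, -0.002, 0.051]
force: [-4.3, 3.4, 16.4]
width: 0.0519
gripper_force: 25.0
```

```bash
python3 -m creep '[[[4.8,0,0,-0.2,0,0,0],[6.2,0,0,-0.2,0,0,0],[6.2,0,0,-0.2,0,0,0],[6.2,0,0,-0.2,0,0,0],[6.2,0,0,-4,0,0,0],[6.2,0,0,-10,0,0,0],[6.2,0,0,-16,0,0,0],[6.2,0,0,-20,0,0,0],[6.2,0,0,-20,0,0,0]]]';python3 m.py ".544 .1775 .13 0"
```

```text
t: 18.8
eef_pos: [0.4852, -0.1662, 0.1724]
ee_rot: [3.141, -0.007, 0.051]
force: [0.4, -0.1, -1.1]
width: 0.0617
gripper_force: 0.0
t 18.80 pos [ 0.4852 -0.1662  0.1724] rpy [ 3.141 -0.007  0.051] w 0.0617 F [ 0.4 -0.1 -1.1] q [ 0.05  0.1  -0.37  0.   -1.09  1.57]
.544 .1775 .13 0 -> [  7.58 -34.03   4.27] [ 0.001 -0.007  0.051]
```

```bash
python3 -m creep '[[[6.2,7.6,-34,0,0,0,0.05],[6.2,7.6,-34,0,0,0,0.05],[6.2,7.6,-34,0,0,0,0.05],[6.2,7.6,-34,0,0,0,0.05],[6.2,7.6,-34,0,0,0,0.05],[6.2,7.6,-34,0,0,0,0.05],[6.2,7.6,-34,0,0,0,0.05],[6.2,7.6,-34,3,0,0,0.05],[6.2,7.6,-34,4.2,0,0,0.05],[6.2,7.6,-34,4.2,0,0,0.05]]]';python3 m.py ".544 .1775 .0705 0"
python3 - <<'E'
from h import *
t=grab_frame('top'); s=grab_frame('side'); cv2.imwrite('pics/s9.png',s)
cv2.imwrite('pics/c9.png',np.hstack([crop(s,160,110,80,80,5),crop(s,180,260,120,120,3.3333)]))
E
```

```text
t: 20.05
eef_pos: [0.5412, 0.1762, 0.1258]
ee_rot: [3.14, 0.002, -0.0]
force: [0.3, -0.2, 0.8]
width: 0.0618
gripper_force: 0.0
t 20.05 pos [0.5412 0.1762 0.1258] rpy [ 3.14e+00  2.00e-03 -0.00e+00] w 0.0618 F [ 0.3 -0.2  0.8] q [ 0.66  0.24 -0.31  0.   -1.02  0.91]
.544 .1775 .0705 0 -> [ 0.29 -0.14  5.53] [ 0.002  0.002 -0.   ]
```

View pics/c9.png

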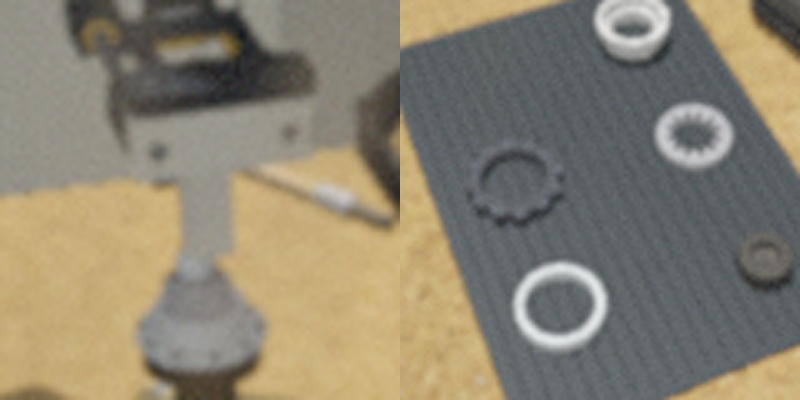

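```bash
python3 -m creep '[[[6.2,0.2,-0.1,3,0,0,0],[6.2,0.2,-0.1,5.4,0,0,0],[6.2,0.2,-0.1,5.4,0,0,0],[6.2,0.2,-0.1,5.4,0,0,0],[4.2,0.2,-0.1,5.4,0,0,0],[4.2,0.2,-0.1,5.4,0,0,0],[4.2,0.2,-0.1,5.4,0,0,0],[4.2,0.2,-0.1,5.4,0,0,0],[4.2,0.2,-0.1,5.4,0,0,0]]]' 25;python3 -m creep '[[[4.2,0,0,0,0,0,0],[4.2,0,0,-0.7,0,0,0],[4.2,0,0,-2,0,0,0],[4.2,0,0,-5,0,0,0],[4.2,0,0,-8.5,0,0,0],[4.2,0,0,-8.5,0,0,0]]]' ;python3 m.py ".485 -.075 .1 .05, .485 -.075 -.018 .05"
```

```text
t: 21.28
eef_pos: [0.5443, 0.1786, 0.0735]
ee_rot: [-3.141, -0.001, 0.001]
force: [-1.0, -0.4, 5.3]
width: 0.045
gripper_force: 25.0
t: 22.02
eef_pos: [0.5457, 0.1794, 0.1617]
ee_rot: [-3.139, -0.005, 0.001]
force: [0.5, 0.7, -1.3]
width: 0.0452
gripper_force: 25.0
t 22.02 pos [0.5457 0.1794 0.1617] rpy [-3.139e+00 -5.000e-03  1.000e-03] w 0.0452 F [ 0.5  0.7 -1.3] q [ 0.66  0.21 -0.26  0.   -1.09  0.91]
.485 -.075 .1 .05 -> [-6.12 25.45  6.06] [-0.003 -0.005 -0.049]
 .485 -.075 -.018 .05 -> [-6.18 25.49 17.86] [-0.003 -0.005 -0.049]
```

```bash
python3 -m creep '[[[4.2,-6.1,25.5,0,0,0,-0.05],[4.2,-6.1,25.5,0,0,0,-0.05],[4.2,-6.1,25.5,0,0,0,-0.05],[4.2,-6.1,25.5,0,0,0,-0.05],[4.2,-6.1,25.5,0,0,0,-0.05],[4.2,-6.1,25.5,5,0,0,-0.05],[4.2,-6.1,25.5,10,0,0,-0.05],[4.2,-6.1,25.5,15,0,0,-0.05],[4.2,-6.1,25.5,17,0,0,-0.05],[4.2,-6.1,25.5,17.4,0,0,-0.05],[4.2,-6.1,25.5,17.4,0,0,-0.05]]]';python3 -m creep '[[[4.2,0,0,0.3,0,0,0],[4.2,0,0,0.3,0,0,0]]]';python3 -m creep '[[[4.2,0,0,0.2,0,0,0],[4.2,0,0,0.2,0,0,0]]]'
```

```text
t: 23.4
eef_pos: [0.4835, -0.0763, -0.0157]
ee_rot: [3.142, -0.0, 0.051]
force: [0.7, 0.5, -1.4]
width: 0.0453
gripper_force: 25.0
t: 23.65
eef_pos: [0.4835, -0.0765, -0.0185]
ee_rot: [-3.141, -0.001, 0.05]
force: [-0.0, -0.9, -1.2]
width: 0.0453
gripper_force: 25.0
t: 23.9
eef_pos: [0.4836, -0.0765, -0.0197]
ee_rot: [-3.142, -0.002, 0.051]
force: [-4.5, 1.5, 15.5]
width: 0.0455
gripper_force: 25.0
```

```bash
python3 -m creep '[[[4.2,0,0,-0.15,0,0,0],[6,0,0,-0.15,0,0,0],[6,0,0,-0.15,0,0,0],[6,0,0,-0.15,0,0,0],[6,0,0,-3,0,0,0],[6,0,0,-7,0,0,0],[6,0,0,-7,0,0,0]]]';python3 m.py ".4847 -.251 .03 .051, .4847 -.251 -.029 .051"
python3 - <<'E'
from h import *
t=grab_frame('top')
cv2.imwrite('pics/c10.png',crop(t,160,190,60,60,10))
E
```

```text
t: 24.78
eef_pos: [0.4853, -0.0763, 0.0516]
ee_rot: [-3.141, -0.006, 0.051]
force: [0.7, -0.2, 0.4]
width: 0.0599
gripper_force: 0.0
t 24.77 pos [ 0.4853 -0.0763  0.0516] rpy [-3.141 -0.006  0.051] w 0.0599 F [ 0.7 -0.2  0.4] q [ 0.25  0.2  -0.57  0.   -0.8   1.38]
.4847 -.251 .03 .051 -> [-0.96 17.45  2.14] [-0.001 -0.006 -0.   ]
 .4847 -.251 -.029 .051 -> [-0.99 17.45  8.04] [-0.001 -0.006 -0.   ]
```

View pics/c10.png

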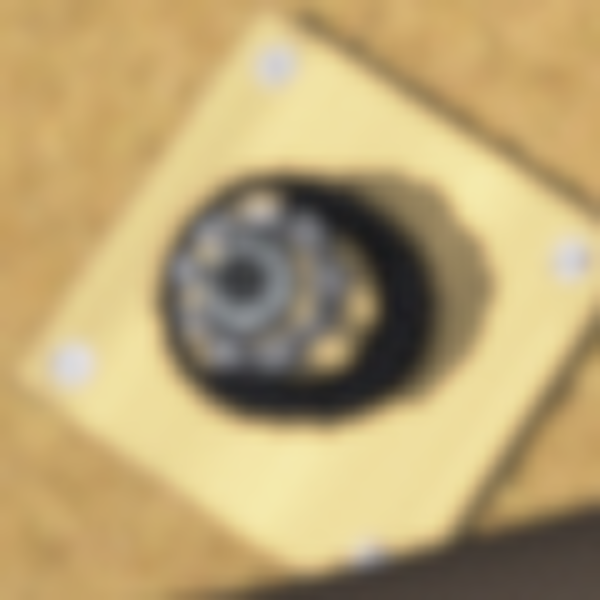

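```bash
python3 -m creep '[[[6,-0.96,17.45,0,0,0,0],[6,-0.96,17.45,0,0,0,0],[6,-0.96,17.45,0,0,0,0],[6,-0.96,17.45,0,0,0,0],[6,-0.98,17.45,4,0,0,0],[6,-0.98,17.45,6,0,0,0],[6,-0.98,17.45,6,0,0,0],[6,-0.98,17.45,6,0,0,0]]]';python3 m.py ".4847 -.251 -.029 .051"
```

```text
t: 25.82
eef_pos: [0.4823, -0.2511, -0.0108]
ee_rot: [3.141, 0.0, 0.051]
force: [-0.1, 0.2, 0.7]
width: 0.06
gripper_force: 0.0
t 25.82 pos [ 0.4823 -0.2511 -0.0108] rpy [3.141 0.    0.051] w 0.0600 F [-0.1  0.2  0.7] q [-0.12  0.36 -0.52  0.   -0.69  1.74]
.4847 -.251 -.029 .051 -> [0.24 0.01 1.82] [0. 0. 0.]
```

```bash
python3 -m creep '[[[6,0.22,0,1.5,0,0,0],[6,0.22,0,1.8,0,0,0],[6,0.22,0,1.8,0,0,0],[4,0.22,0,1.8,0,0,0],[4,0.22,0,1.8,0,0,0],[4,0.22,0,1.8,0,0,0],[4,0.22,0,1.8,0,0,0],[4,0.22,0,1.8,0,0,0]]]' 25;python3 -m creep '[[[4,0,0,-3,0,0,0],[4,0,0,-8,0,0,0],[4,0,0,-14,0,0,0],[4,0,0,-19,0,0,0],[4,0,0,-19,0,0,0]]]';python3 m.py ".5447 .1777 .165 0"
```

```text
t: 26.82
eef_pos: [0.4843, -0.2513, -0.029]
ee_rot: [3.141, -0.0, 0.05]
force: [-0.5, 0.9, 0.9]
width: 0.0468
gripper_force: 25.0
t: 27.45
eef_pos: [0.4867, -0.252, 0.1654]
ee_rot: [3.139, -0.008, 0.051]
force: [0.8, 0.4, -1.8]
width: 0.0463
gripper_force: 25.0
t 27.45 pos [ 0.4867 -0.252   0.1654] rpy [ 3.139 -0.008  0.051] w 0.0463 F [ 0.8  0.4 -1.8] q [-0.12  0.16 -0.31  0.   -1.09  1.74]
.5447 .1777 .165 0 -> [ 7.970e+00 -4.262e+01  1.000e-02] [ 0.002 -0.008  0.051]
```

```bash
python3 -m creep '[[[4,7.9,-42.6,0,0,0,0.05],[4,7.9,-42.6,0,0,0,0.05],[4,7.9,-42.6,0,0,0,0.05],[4,7.9,-42.6,0,0,0,0.05],[4,7.9,-42.6,0,0,0,0.05],[4,7.9,-42.6,0,0,0,0.05],[4,7.9,-42.6,0,0,0,0.05],[4,7.9,-42.6,2,0,0,0.05],[4,7.9,-42.6,4,0,0,0.05],[4,7.9,-42.6,4,0,0,0.05],[4,7.9,-42.6,4,0,0,0.05]]]';python3 m.py ".5444 .1778 .101 0, .5444 .1778 .064 0"
```

```text
t: 28.82
eef_pos: [0.5418, 0.178, 0.1211]
ee_rot: [3.141, 0.0, 0.0]
force: [0.1, 1.3, 0.4]
width: 0.0463
gripper_force: 25.0
t 28.82 pos [0.5418 0.178  0.1211] rpy [3.141 0.    0.   ] w 0.0463 F [0.1 1.3 0.4] q [ 0.66  0.24 -0.32  0.   -1.01  0.91]
.5444 .1778 .101 0 -> [0.26 0.02 2.01] [0. 0. 0.]
 .5444 .1778 .064 0 -> [0.26 0.01 5.71] [0. 0. 0.]
```

```bash
python3 -m creep '[[[4,0.2,0,0.5,0,0,0],[4,0.2,0,1.7,0,0,0],[4,0.2,0,1.7,0,0,0],[4,0.2,0,1.7,0,0,0]]]';python3 m.py ".5444 .1778 .064 0"
```

```text
t: 29.32
eef_pos: [0.5437, 0.178, 0.1038]
ee_rot: [3.141, 0.0, 0.0]
force: [-0.4, 0.1, 0.2]
width: 0.0463
gripper_force: 25.0
t 29.32 pos [0.5437 0.178  0.1038] rpy [3.141 0.    0.   ] w 0.0463 F [-0.4  0.1  0.2] q [ 0.66  0.26 -0.34  0.   -0.97  0.91]
.5444 .1778 .064 0 -> [0.07 0.02 3.98] [0. 0. 0.]
```

```bash
python3 -m creep '[[[4,0.05,0,0.4,0,0,0],[4,0.05,0,0.8,0,0,0],[4,0.05,0,1.2,0,0,0],[4,0.05,0,1.2,0,0,0]]]';python3 -m creep '[[[4,0,0,0.4,0,0,0],[4,0,0,0.8,0,0,0],[4,0,0,1.2,0,0,0],[4,0,0,1.6,0,0,0],[4,0,0,1.6,0,0,0]]]'
```

```text
t: 29.82
eef_pos: [0.5439, 0.178, 0.0914]
ee_rot: [3.141, 0.001, 0.0]
force: [0.2, -0.1, -0.2]
width: 0.0465
gripper_force: 25.0
t: 30.45
eef_pos: [0.5439, 0.178, 0.0754]
ee_rot: [3.141, 0.001, 0.0]
force: [-1.1, 0.8, 1.0]
width: 0.0463
gripper_force: 25.0
```

```bash
python3 -m creep '[[[4,0,0,0.5,0,0,0],[4,0,0,1,0,0,0],[4,0,0,1,0,0,0]]]';python3 -m creep '[[[4,0,0,0.15,0,0,0],[4,0,0,0.15,0,0,0]]]'
```

```text
t: 30.82
eef_pos: [0.5438, 0.1779, 0.0653]
ee_rot: [3.141, 0.001, 0.0]
force: [0.7, -0.1, -0.7]
width: 0.0463
gripper_force: 25.0
t: 31.08
eef_pos: [0.5442, 0.1781, 0.0644]
ee_rot: [-3.142, 0.0, 0.0]
force: [-1.0, -0.4, -0.2]
width: 0.0465
gripper_force: 25.0
```

```bash
python3 -m creep '[[[4,0,0,0.15,0,0,0],[4,0,0,0.15,0,0,0]]]'
```

```text
t: 31.32
eef_pos: [0.5444, 0.1782, 0.0637]
ee_rot: [-3.141, -0.001, 0.001]
force: [-2.1, -0.6, 5.3]
width: 0.0463
gripper_force: 25.0
```

```bash
python3 -m creep '[[[5,0,0,0,0,0,0],[6.2,0,0,0,0,0,0],[6.2,0,0,0,0,0,0],[6.2,0,0,-2,0,0,0],[6.2,0,0,-6,0,0,0],[6.2,0,0,-10,0,0,0],[6.2,0,0,-10,0,0,0]]]';python3 m.py ".4838 -.166 .05 .051"
python3 - <<'E'
from h import *
cv2.imwrite('pics/c11.png',crop(grab_frame('side'),165,130,70,70,6))
E
```

```text
t: 32.2
eef_pos: [0.5461, 0.1792, 0.1664]
ee_rot: [-3.138, -0.005, 0.001]
force: [-0.3, -0.0, -0.4]
width: 0.0619
gripper_force: 0.0
t 32.20 pos [0.5461 0.1792 0.1664] rpy [-3.138e+00 -5.000e-03  1.000e-03] w 0.0619 F [-0.3 -0.  -0.4] q [ 0.66  0.21 -0.25  0.   -1.1   0.91]
.4838 -.166 .05 .051 -> [-6.31 34.55 11.49] [-0.003 -0.006 -0.05 ]
```

View pics/c11.png

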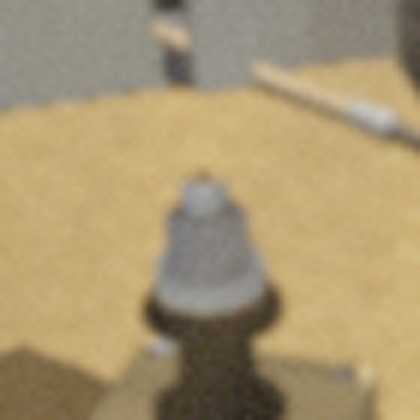

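```bash
python3 -m creep '[[[6.2,-6.3,34.55,0,0,0,-0.05],[6.2,-6.3,34.55,0,0,0,-0.05],[6.2,-6.3,34.55,0,0,0,-0.05],[6.2,-6.3,34.55,0,0,0,-0.05],[6.2,-6.3,34.55,0,0,0,-0.05],[6.2,-6.3,34.55,0,0,0,-0.05],[6.2,-6.3,34.55,4,0,0,-0.05],[6.2,-6.3,34.55,9,0,0,-0.05],[6.2,-6.3,34.55,13,0,0,-0.05],[6.2,-6.3,34.55,15,0,0,-0.05],[6.2,-6.3,34.55,15,0,0,-0.05],[6.2,-6.3,34.55,15,0,0,-0.05]]]';python3 m.py ".4838 -.166 -.028 .051"
```

```text
t: 33.75
eef_pos: [0.4815, -0.1674, 0.0132]
ee_rot: [3.141, -0.0, 0.05]
force: [-0.2, 0.4, 0.6]
width: 0.0621
gripper_force: 0.0
t 33.75 pos [ 0.4815 -0.1674  0.0132] rpy [ 3.141 -0.     0.05 ] w 0.0621 F [-0.2  0.4  0.6] q [ 0.05  0.28 -0.57  0.   -0.72  1.57]
.4838 -.166 -.028 .051 -> [ 0.24 -0.13  4.12] [ 0.    -0.    -0.001]
```

```bash
python3 -m creep '[[[6.2,0.2,-0.13,2,0,0,0],[6.2,0.2,-0.13,4.1,0,0,0],[6.2,0.2,-0.13,4.1,0,0,0],[6.2,0.2,-0.13,4.1,0,0,0],[4.8,0.2,-0.13,4.1,0,0,0],[4.8,0.2,-0.13,4.1,0,0,0],[4.8,0.2,-0.13,4.1,0,0,0],[4.8,0.2,-0.13,4.1,0,0,0]]]' 25;python3 -m creep '[[[4.8,0,0,-3,0,0,0],[4.8,0,0,-8,0,0,0],[4.8,0,0,-14,0,0,0],[4.8,0,0,-19,0,0,0],[4.8,0,0,-19,0,0,0]]]';python3 m.py ".544 .178 .165 0"
```

```text
t: 34.75
eef_pos: [0.484, -0.166, -0.0274]
ee_rot: [3.141, -0.001, 0.051]
force: [-0.4, 1.0, 6.5]
width: 0.0513
gripper_force: 25.0
t: 35.38
eef_pos: [0.4856, -0.1662, 0.1661]
ee_rot: [3.141, -0.008, 0.051]
force: [-0.7, 0.2, -2.0]
width: 0.0512
gripper_force: 25.0
t 35.38 pos [ 0.4856 -0.1662  0.1661] rpy [ 3.141 -0.008  0.051] w 0.0512 F [-0.7  0.2 -2. ] q [ 0.05  0.1  -0.38  0.   -1.08  1.57]
.544 .178 .165 0 -> [  7.57 -34.08   0.14] [ 0.001 -0.008  0.051]
```

```bash
python3 -m creep '[[[4.8,7.7,-34.1,0,0,0,0.05],[4.8,7.7,-34.1,0,0,0,0.05],[4.8,7.7,-34.1,0,0,0,0.05],[4.8,7.7,-34.1,0,0,0,0.05],[4.8,7.7,-34.1,0,0,0,0.05],[4.8,7.7,-34.1,0,0,0,0.05],[4.8,7.7,-34.1,2,0,0,0.05],[4.8,7.7,-34.1,4,0,0,0.05],[4.8,7.7,-34.1,4,0,0,0.05],[4.8,7.7,-34.1,4,0,0,0.05]]]';python3 m.py ".5442 .178 .105 0"
```

```text
t: 36.62
eef_pos: [0.5431, 0.1783, 0.122]
ee_rot: [3.141, 0.0, 0.0]
force: [0.0, 0.8, 0.1]
width: 0.0513
gripper_force: 25.0
t 36.62 pos [0.5431 0.1783 0.122 ] rpy [3.141 0.    0.   ] w 0.0513 F [0.  0.8 0.1] q [ 0.66  0.24 -0.31  0.   -1.01  0.91]
.5442 .178 .105 0 -> [0.11 0.03 1.7 ] [0. 0. 0.]
```

```bash
python3 -m creep '[[[4.8,0.08,0.03,0.8,0,0,0],[4.8,0.08,0.03,1.7,0,0,0],[4.8,0.08,0.03,1.7,0,0,0],[4.8,0.08,0.03,2.1,0,0,0],[4.8,0.08,0.03,2.5,0,0,0],[4.8,0.08,0.03,2.9,0,0,0],[4.8,0.08,0.03,2.9,0,0,0]]]';python3 -m creep '[[[4.8,0,0,0.5,0,0,0],[4.8,0,0,1,0,0,0],[4.8,0,0,1.5,0,0,0],[4.8,0,0,1.5,0,0,0]]]'
```

```text
t: 37.5
eef_pos: [0.5435, 0.178, 0.0925]
ee_rot: [3.141, 0.001, 0.0]
force: [0.4, -0.5, -1.4]
width: 0.0513
gripper_force: 25.0
t: 38.0
eef_pos: [0.5435, 0.178, 0.0773]
ee_rot: [3.141, 0.001, 0.0]
force: [0.2, -0.3, -0.8]
width: 0.0512
gripper_force: 25.0
```

```bash
python3 -m creep '[[[4.8,0,0,0.25,0,0,0],[4.8,0,0,0.25,0,0,0]]]';python3 -m creep '[[[4.8,0,0,0.1,0,0,0],[4.8,0,0,0.1,0,0,0]]]'
```

```text
t: 38.25
eef_pos: [0.5436, 0.178, 0.0752]
ee_rot: [3.141, 0.0, 0.0]
force: [-0.1, -0.5, -1.4]
width: 0.0514
gripper_force: 25.0
t: 38.5
eef_pos: [0.5439, 0.1782, 0.0746]
ee_rot: [-3.141, -0.0, 0.0]
force: [-1.0, -0.7, -0.3]
width: 0.0511
gripper_force: 25.0
```

```bash
python3 -m creep '[[[4.8,0,0,0.1,0,0,0],[4.8,0,0,0.1,0,0,0]]]';python3 -m creep '[[[5.5,0,0,0,0,0,0],[6.6,0,0,0,0,0,0],[6.6,0,0,0,0,0,0],[6.6,0,0,-2,0,0,0],[6.6,0,0,-5,0,0,0],[6.6,0,0,-9,0,0,0],[6.6,0,0,-9,0,0,0]]]';python3 m.py ".4837 -.0765 .05 .051"
python3 - <<'E'
from h import *
cv2.imwrite('pics/c12.png',crop(grab_frame('side'),165,130,70,70,6))
E
```

```text
t: 38.75
eef_pos: [0.544, 0.1782, 0.0742]
ee_rot: [-3.141, -0.001, 0.0]
force: [-2.7, 0.1, 6.7]
width: 0.0514
gripper_force: 25.0
t: 39.62
eef_pos: [0.5457, 0.1792, 0.1666]
ee_rot: [-3.139, -0.005, 0.001]
force: [0.8, 0.3, -1.1]
width: 0.0661
gripper_force: 0.0
t 39.62 pos [0.5457 0.1792 0.1666] rpy [-3.139e+00 -5.000e-03  1.000e-03] w 0.0661 F [ 0.8  0.3 -1.1] q [ 0.66  0.21 -0.25  0.   -1.1   0.91]
.4837 -.0765 .05 .051 -> [-6.28 25.6  11.56] [-0.003 -0.005 -0.05 ]
```

View pics/c12.png

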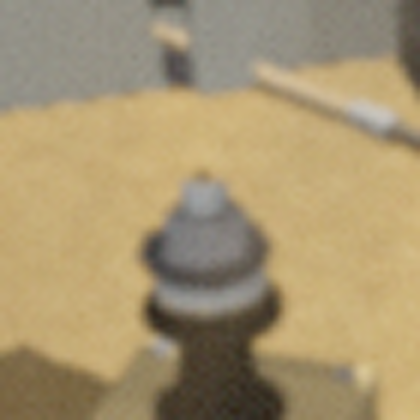

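```bash
python3 -m creep '[[[6,-6.2,25.5,0,0,0,-0.05],[6,-6.2,25.5,0,0,0,-0.05],[6,-6.2,25.5,0,0,0,-0.05],[6,-6.2,25.5,0,0,0,-0.05],[6,-6.2,25.5,0,0,0,-0.05],[6,-6.2,25.5,4,0,0,-0.05],[6,-6.2,25.5,9,0,0,-0.05],[6,-6.2,25.5,13,0,0,-0.05],[6,-6.2,25.5,15,0,0,-0.05],[6,-6.2,25.5,15,0,0,-0.05],[6,-6.2,25.5,15,0,0,-0.05]]]';python3 m.py ".4836 -.0765 -.018 .051"
```

```text
t: 41.05
eef_pos: [0.4823, -0.0766, 0.0138]
ee_rot: [3.141, -0.0, 0.051]
force: [0.3, 0.0, -0.2]
width: 0.0598
gripper_force: 0.0
t 41.05 pos [ 0.4823 -0.0766  0.0138] rpy [ 3.141 -0.     0.051] w 0.0598 F [ 0.3  0.  -0.2] q [ 0.25  0.25 -0.62  0.   -0.7   1.38]
.4836 -.0765 -.018 .051 -> [0.13 0.   3.18] [ 0. -0. -0.]
```

```bash
python3 -m creep '[[[6,0.1,0,2,0,0,0],[6,0.1,0,3.2,0,0,0],[6,0.1,0,3.2,0,0,0],[6,0.1,0,3.2,0,0,0],[4.2,0.1,0,3.2,0,0,0],[4.2,0.1,0,3.2,0,0,0],[4.2,0.1,0,3.2,0,0,0],[4.2,0.1,0,3.2,0,0,0],[4.2,0.1,0,3.2,0,0,0]]]' 25;python3 -m creep '[[[4.2,0,0,-3,0,0,0],[4.2,0,0,-8,0,0,0],[4.2,0,0,-14,0,0,0],[4.2,0,0,-19,0,0,0],[4.2,0,0,-19,0,0,0]]]';python3 m.py ".544 .178 .17 0"
```

```text
t: 42.18
eef_pos: [0.483, -0.0768, -0.0184]
ee_rot: [3.142, -0.0, 0.05]
force: [-0.1, 0.0, 3.4]
width: 0.0452
gripper_force: 25.0
t: 42.8
eef_pos: [0.4852, -0.0765, 0.1754]
ee_rot: [-3.141, -0.008, 0.051]
force: [0.8, 0.5, -1.3]
width: 0.0448
gripper_force: 25.0
t 42.80 pos [ 0.4852 -0.0765  0.1754] rpy [-3.141 -0.008  0.051] w 0.0448 F [ 0.8  0.5 -1.3] q [ 0.25  0.06 -0.41  0.   -1.09  1.38]
.544 .178 .17 0 -> [  7.15 -25.12   0.61] [-0.001 -0.008  0.051]
```

```bash
python3 -m creep '[[[4.2,7.2,-25.1,0,0,0,0.05],[4.2,7.2,-25.1,0,0,0,0.05],[4.2,7.2,-25.1,0,0,0,0.05],[4.2,7.2,-25.1,0,0,0,0.05],[4.2,7.2,-25.1,0,0,0,0.05],[4.2,7.2,-25.1,1,0,0,0.05],[4.2,7.2,-25.1,3,0,0,0.05],[4.2,7.2,-25.1,3,0,0,0.05],[4.2,7.2,-25.1,3,0,0,0.05]]]';python3 m.py ".5442 .178 .115 0"
```

```text
t: 43.92
eef_pos: [0.5421, 0.1764, 0.1416]
ee_rot: [3.141, -0.0, -0.001]
force: [-0.4, 0.9, 0.1]
width: 0.0449
gripper_force: 25.0
t 43.92 pos [0.5421 0.1764 0.1416] rpy [ 3.141e+00 -0.000e+00 -1.000e-03] w 0.0449 F [-0.4  0.9  0.1] q [ 0.66  0.22 -0.29  0.   -1.05  0.91]
.5442 .178 .115 0 -> [ 0.21 -0.16  2.66] [ 0.    -0.    -0.001]
```

```bash
python3 -m creep '[[[4.2,0.17,-0.16,0.8,0,0,0],[4.2,0.17,-0.16,2,0,0,0],[4.2,0.17,-0.16,2.4,0,0,0],[4.2,0.17,-0.16,2.6,0,0,0],[4.2,0.17,-0.16,2.6,0,0,0]]]';python3 -m creep '[[[4.2,0,0,0.4,0,0,0],[4.2,0,0,0.8,0,0,0],[4.2,0,0,1.2,0,0,0],[4.2,0,0,1.6,0,0,0],[4.2,0,0,1.6,0,0,0]]]'
```

```text
t: 44.55
eef_pos: [0.5438, 0.1791, 0.1153]
ee_rot: [3.141, 0.0, 0.0]
force: [0.3, -0.1, -0.6]
width: 0.0446
gripper_force: 25.0
t: 45.18
eef_pos: [0.5435, 0.1789, 0.0989]
ee_rot: [3.141, 0.001, 0.0]
force: [0.4, -0.9, -0.8]
width: 0.0447
gripper_force: 25.0
```

```bash
python3 -m creep '[[[4.2,0,0,0.3,0,0,0],[4.2,0,0,0.45,0,0,0],[4.2,0,0,0.45,0,0,0]]]';python3 -m creep '[[[4.2,0,0,0.12,0,0,0],[4.2,0,0,0.12,0,0,0]]]'
```

```text
t: 45.55
eef_pos: [0.5438, 0.179, 0.0948]
ee_rot: [3.141, 0.0, 0.0]
force: [0.2, 0.9, -1.4]
width: 0.0443
gripper_force: 25.0
t: 45.8
eef_pos: [0.5438, 0.1791, 0.0936]
ee_rot: [3.142, 0.0, 0.0]
force: [0.1, -0.1, -0.2]
width: 0.045
gripper_force: 25.0
```

```bash
python3 -m creep '[[[4.2,0,0,0.12,0,0,0],[4.2,0,0,0.12,0,0,0]]]';python3 -m creep '[[[5,0,0,-0.1,0,0,0],[5.8,0,0,-0.1,0,0,0],[5.8,0,0,-0.1,0,0,0],[5.8,0,0,-2,0,0,0],[5.8,0,0,-5,0,0,0],[5.8,0,0,-8,0,0,0],[5.8,0,0,-8,0,0,0]]]';python3 m.py ".5905 -.17 .05 .051"
python3 - <<'E'
from h import *
cv2.imwrite('pics/c13.png',crop(grab_frame('side'),165,130,70,70,6))
E
```

```text
t: 46.05
eef_pos: [0.544, 0.1791, 0.0928]
ee_rot: [-3.141, -0.0, 0.0]
force: [-0.6, 0.3, 2.6]
width: 0.045
gripper_force: 25.0
t: 46.92
eef_pos: [0.5453, 0.1799, 0.175]
ee_rot: [-3.139, -0.004, 0.0]
force: [-0.3, -0.1, 0.1]
width: 0.0581
gripper_force: 0.0
t 46.92 pos [0.5453 0.1799 0.175 ] rpy [-3.139 -0.004  0.   ] w 0.0581 F [-0.3 -0.1  0.1] q [ 0.66  0.2  -0.24  0.   -1.12  0.91]
.5905 -.17 .05 .051 -> [ 4.46 35.02 12.44] [-0.002 -0.004 -0.051]
```

View pics/c13.png

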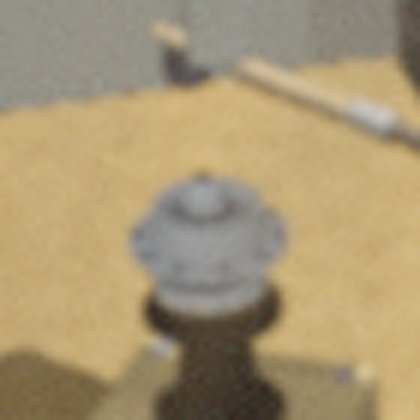

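I've now viewed 15 pictures, one over the limit of 14, so I'll view no more and work from numbers only. c13 shows the wide spacer seated on the cog with its flange down. Next is the lockring.

```bash
python3 -m creep '[[[5.8,4.5,35,0,0,0,-0.05],[5.8,4.5,35,0,0,0,-0.05],[5.8,4.5,35,0,0,0,-0.05],[5.8,4.5,35,0,0,0,-0.05],[5.8,4.5,35,0,0,0,-0.05],[5.8,4.5,35,0,0,0,-0.05],[5.8,4.5,35,4,0,0,-0.05],[5.8,4.5,35,9,0,0,-0.05],[5.8,4.5,35,12.4,0,0,-0.05],[5.8,4.5,35,12.4,0,0,-0.05],[5.8,4.5,35,12.4,0,0,-0.05]]]';python3 m.py ".5905 -.17 -.028 .051"
```

```text
t: 48.35
eef_pos: [0.5895, -0.171, 0.0493]
ee_rot: [3.141, -0.001, 0.051]
force: [0.9, -0.5, 0.0]
width: 0.0579
gripper_force: 0.0
t 48.35 pos [ 0.5895 -0.171   0.0493] rpy [ 3.141e+00 -1.000e-03  5.100e-02] w 0.0579 F [ 0.9 -0.5  0. ] q [ 0.04  0.38 -0.3   0.   -0.89  1.59]
.5905 -.17 -.028 .051 -> [ 0.1  -0.1   7.73] [ 0.    -0.001 -0.   ]
```

```bash
python3 -m creep '[[[5.8,0.1,-0.1,3,0,0,0],[5.8,0.1,-0.1,6,0,0,0],[5.8,0.1,-0.1,7.7,0,0,0],[5.8,0.1,-0.1,7.7,0,0,0],[5.8,0.1,-0.1,7.7,0,0,0],[4,0.1,-0.1,7.75,0,0,0],[4,0.1,-0.1,7.75,0,0,0],[4,0.1,-0.1,7.75,0,0,0],[4,0.1,-0.1,7.75,0,0,0],[4,0.1,-0.1,7.75,0,0,0]]]' 20; python3 m.py
```

```text
t: 49.6
eef_pos: [0.5903, -0.1699, -0.0285]
ee_rot: [3.141, -0.001, 0.05]
force: [0.1, 0.0, 5.5]
width: 0.0427
gripper_force: 20.0
t 49.60 pos [ 0.5903 -0.1699 -0.0285] rpy [ 3.141e+00 -1.000e-03  5.000e-02] w 0.0427 F [0.1 0.  5.5] q [ 0.04  0.48 -0.37  0.   -0.72  1.58]
```

```bash
python3 -m creep '[[[4,0,0,-2,0,0,0],[4,0,0,-6,0,0,0],[4,0,0,-12,0,0,0],[4,0,0,-18,0,0,0],[4,0,0,-20.5,0,0,0],[4,0,0,-20.5,0,0,0]]]';python3 m.py ".5445 .1783 .178 0"
```

```text
t: 50.35
eef_pos: [0.5909, -0.1699, 0.1784]
ee_rot: [3.141, -0.004, 0.05]
force: [0.2, 0.1, -0.8]
width: 0.04
gripper_force: 0.0
t 50.35 pos [ 0.5909 -0.1699  0.1784] rpy [ 3.141 -0.004  0.05 ] w 0.0400 F [ 0.2  0.1 -0.8] q [ 0.04  0.27 -0.15  0.   -1.15  1.58]
.5445 .1783 .178 0 -> [-2.89e+00 -3.50e+01  2.00e-02] [ 0.    -0.004  0.05 ]
```

```bash
cat > lr.py <<'E'
from h import *
def find(im,n,P,z):
    u,v=proj(n,P).astype(int); x,y=u-22,v-20; g=cv2.resize(im[y:y+40,x:x+44],None,fx=4,fy=4,interpolation=cv2.INTER_CUBIC)
    h=cv2.cvtColor(g,cv2.COLOR_BGR2HSV); m=((h[...,1]<60)&(h[...,2]>120)).astype(np.uint8)
    for k in cv2.findContours(m,cv2.RETR_EXTERNAL,cv2.CHAIN_APPROX_NONE)[0]:
        if cv2.contourArea(k)>200:
            e=cv2.fitEllipse(cv2.convexHull(k)); U,W=(e[0][0]-1.5)/4+x,(e[0][1]-1.5)/4+y; print(n,(round(U,1),round(W,1)),(np.array(e[1])/4).round(1),ray(n,U,W,z).round(4))
if __name__=='__main__':
    for n in('top','side'): find(grab_frame(n),n,(.59,-.17,.01),.008)
E
python3 -m creep '[[[5.8,-6,-12,0,0,0,0],[5.8,-6,-12,0,0,0,0],[5.8,-6,-12,0,0,0,0],[5.8,-6,-12,0,0,0,0]]]'; python3 lr.py; python3 m.py ".5905 -.17 .0 .051"
```

```text
t: 50.85
eef_pos: [0.5234, -0.0525, 0.1754]
ee_rot: [3.142, 0.001, 0.052]
force: [-0.1, -0.0, -0.2]
width: 0.0578
gripper_force: 0.0
side (np.float64(265.1), np.float64(302.0)) [14.9 19.4] [ 0.5851 -0.1736  0.008 ]
t 50.95 pos [ 0.5241 -0.0535  0.1754] rpy [3.141e+00 1.000e-03 5.000e-02] w 0.0579 F [-0.6 -0.7  0.1] q [ 0.27  0.13 -0.33  0.   -1.11  1.35]
.5905 -.17 .0 .051 -> [ 6.07 11.96 17.54] [ 0.     0.001 -0.001]
```

```bash
python3 -m creep '[[[5.8,-2,-18,0,0,0,0],[5.8,-2,-18,0,0,0,0],[5.8,-2,-18,0,0,0,0],[5.8,-2,-18,0,0,0,0],[5.8,-2,-18,0,0,0,0]]]'; python3 lr.py; python3 m.py ".5905 -.17 .02 .051"
```

```text
t: 51.58
eef_pos: [0.4952, 0.1251, 0.1754]
ee_rot: [3.141, 0.001, 0.05]
force: [0.4, 0.1, -0.1]
width: 0.0579
gripper_force: 0.0
top (np.float64(332.8), np.float64(205.1)) [19.7 20.2] [ 0.5866 -0.1656  0.008 ]
side (np.float64(265.0), np.float64(299.3)) [20.2 24.3] [ 0.5873 -0.1674  0.008 ]
t 51.67 pos [0.4952 0.1245 0.1755] rpy [3.141e+00 1.000e-03 4.800e-02] w 0.0577 F [ 0.4 -0.4  0.7] q [ 0.63  0.1  -0.37  0.   -1.11  0.99]
.5905 -.17 .02 .051 -> [ 8.11 29.86 15.56] [ 0.001  0.001 -0.003]
```

```bash
python3 -m creep '[[[5.8,7.8,29.5,0,0,0,0],[5.8,7.8,29.5,0,0,0,0],[5.8,7.8,29.5,0,0,0,0],[5.8,7.8,29.5,0,0,0,0],[5.8,7.8,29.5,0,0,0,0],[5.8,7.8,29.5,4,0,0,0],[5.8,7.8,29.5,9,0,0,0],[5.8,7.8,29.5,13,0,0,0],[5.8,7.8,29.5,15.5,0,0,0],[5.8,7.8,29.5,15.5,0,0,0],[5.8,7.8,29.5,15.5,0,0,0]]]';python3 m.py ".587 -.1667 -.0305 .051"
```

```text
t: 53.05
eef_pos: [0.5882, -0.166, 0.022]
ee_rot: [3.141, -0.001, 0.049]
force: [-0.3, 0.5, 0.6]
width: 0.0576
gripper_force: 0.0
t 53.05 pos [ 0.5882 -0.166   0.022 ] rpy [ 3.141e+00 -1.000e-03  4.900e-02] w 0.0576 F [-0.3  0.5  0.6] q [ 0.04  0.41 -0.34  0.   -0.82  1.58]
.587 -.1667 -.0305 .051 -> [-0.13  0.06  5.25] [ 0.    -0.001 -0.002]
```

```bash
python3 -m creep '[[[5.8,-0.13,0.06,2.5,0,0,0],[5.8,-0.13,0.06,5,0,0,0],[5.8,-0.13,0.06,5.25,0,0,0],[5.8,-0.13,0.06,5.25,0,0,0],[5.8,-0.13,0.06,5.25,0,0,0]]]'; python3 -m creep '[[[4,0,0,0.0,0,0,0],[4,0,0,0.0,0,0,0],[4,0,0,0.0,0,0,0],[4,0,0,0.0,0,0,0],[4,0,0,0,0,0,0],[4,0,0,0,0,0,0]]]' 12;  python3 -m creep '[[[4,0,0,-0.3,0,0,0],[4,0,0,-0.6,0,0,0],[4,0,0,-0.6,0,0,0],[4,0,0,-0.6,0,0,0]]]' 30
```

```text
t: 53.68
eef_pos: [0.5875, -0.1657, -0.03]
ee_rot: [3.141, -0.002, 0.05]
force: [-0.5, 0.2, 0.2]
width: 0.0578
gripper_force: 0.0
t: 54.42
eef_pos: [0.5866, -0.1656, -0.0313]
ee_rot: [3.142, -0.001, 0.05]
force: [-0.8, 0.7, 4.4]
width: 0.0441
gripper_force: 12.0
t: 54.92
eef_pos: [0.5862, -0.1656, -0.0257]
ee_rot: [-3.142, 0.0, 0.05]
force: [0.7, 0.3, 0.2]
width: 0.0435
gripper_force: 30.0
```

```bash
python3 -m creep '[[[4,0,0,-2,0,0,0],[4,0,0,-6,0,0,0],[4,0,0,-11,0,0,0],[4,0,0,-16,0,0,0],[4,0,0,-20,0,0,0],[4,0,0,-20,0,0,0],[4,0,0,-20,0,0,0]]]';python3 m.py ".5442 .1783 .17 0"
```

```text
t: 55.8
eef_pos: [0.5857, -0.1654, 0.1738]
ee_rot: [-3.141, 0.001, 0.05]
force: [-0.6, -0.7, -1.6]
width: 0.0433
gripper_force: 30.0
t 55.80 pos [ 0.5857 -0.1654  0.1738] rpy [-3.141e+00  1.000e-03  5.000e-02] w 0.0433 F [-0.6 -0.7 -1.6] q [ 0.04  0.26 -0.16 -0.   -1.15  1.58]
.5442 .1783 .17 0 -> [ -2.43 -34.54   0.4 ] [-0.001  0.001  0.05 ]
```

```bash
python3 -m creep '[[[4,-2.4,-34.5,0,0,0,0.05],[4,-2.4,-34.5,0,0,0,0.05],[4,-2.4,-34.5,0,0,0,0.05],[4,-2.4,-34.5,0,0,0,0.05],[4,-2.4,-34.5,0,0,0,0.05],[4,-2.4,-34.5,0,0,0,0.05],[4,-2.4,-34.5,2,0,0,0.05],[4,-2.4,-34.5,4,0,0,0.05],[4,-2.4,-34.5,4,0,0,0.05],[4,-2.4,-34.5,4,0,0,0.05]]]';python3 m.py ".5442 .1783 .116 0"
```

```text
t: 57.05
eef_pos: [0.5451, 0.1775, 0.1344]
ee_rot: [3.141, 0.0, 0.0]
force: [-0.5, 0.4, -0.1]
width: 0.043
gripper_force: 30.0
t 57.05 pos [0.5451 0.1775 0.1344] rpy [3.141 0.    0.   ] w 0.0430 F [-0.5  0.4 -0.1] q [ 0.66  0.24 -0.29  0.   -1.04  0.91]
.5442 .1783 .116 0 -> [-0.09 -0.08  1.84] [0.001 0.    0.   ]
```

```bash
python3 -m creep '[[[4,-0.09,-0.08,0.8,0,0,0],[4,-0.09,-0.08,1.8,0,0,0],[4,-0.09,-0.08,1.8,0,0,0],[4,-0.09,-0.08,1.8,0,0,0]]]';python3 -m creep '[[[4,0,0,0.3,0,0,0],[4,0,0,0.6,0,0,0],[4,0,0,0.9,0,0,0],[4,0,0,0.9,0,0,0]]]'
```

```text
t: 57.55
eef_pos: [0.5442, 0.1785, 0.1165]
ee_rot: [3.141, -0.0, 0.0]
force: [-0.1, -0.4, -0.2]
width: 0.0436
gripper_force: 30.0
t: 58.05
eef_pos: [0.544, 0.1784, 0.1071]
ee_rot: [3.141, 0.0, 0.0]
force: [0.4, 0.7, -0.0]
width: 0.0433
gripper_force: 30.0
```

```bash
python3 -m creep '[[[4,0,0,0.3,0,0,0],[4,0,0,0.6,0,0,0],[4,0,0,0.7,0,0,0],[4,0,0,0.7,0,0,0]]]';python3 -m creep '[[[4,0,0,0.15,0,0,0],[4,0,0,0.15,0,0,0]]]'
```

```text
t: 58.55
eef_pos: [0.5441, 0.1785, 0.1004]
ee_rot: [3.141, 0.0, 0.0]
force: [0.4, -0.8, -0.2]
width: 0.0433
gripper_force: 30.0
t: 58.8
eef_pos: [0.5441, 0.1785, 0.0989]
ee_rot: [3.142, 0.0, 0.0]
force: [-0.3, 0.3, -0.1]
width: 0.0434
gripper_force: 30.0
```

```bash
python3 -m creep '[[[4,0,0,0.12,0,0,0],[4,0,0,0.12,0,0,0]]]'; python3 -m creep '[[[4,0,0,0.1,0,0,0],[4,0,0,0.1,0,0,0]]]'
```

```text
t: 59.05
eef_pos: [0.5443, 0.1786, 0.0979]
ee_rot: [-3.142, -0.0, 0.0]
force: [-0.2, -0.4, 1.0]
width: 0.0429
gripper_force: 30.0
t: 59.3
eef_pos: [0.5444, 0.1786, 0.0975]
ee_rot: [-3.141, -0.001, 0.0]
force: [-2.2, 0.1, 5.6]
width: 0.0434
gripper_force: 30.0
```

```bash
python3 -m creep '[[[5,0,0,0,0,0,0],[6,0,0,0,0,0,0],[6,0,0,0,0,0,0],[6,0,0,-2,0,0,0],[6,0,0,-6,0,0,0],[6,0,0,-10,0,0,0],[6,-10,25,-10,0,0,0],[6,-10,25,-10,0,0,0],[6,-10,25,-10,0,0,0],[6,-10,25,-10,0,0,0],[6,-10,25,-10,0,0,0],[6,-10,25,-10,0,0,0],[6,-10,25,-10,0,0,0]]]'
python3 - <<'E'
from h import *
from lr import find
for n in('top','side'):
    im=grab_frame(n); cv2.imwrite(f'pics/end_{n}.png',im); h=cv2.cvtColor(im,cv2.COLOR_BGR2HSV)
    for nm,P in (('axis145',(.5443,.178,.145)),('lock140',(.5443,.178,.14)),('wide',(.5443,.178,.115))): print(n,nm,proj(n,P).round(1))
    print('bright, cup/lock/cap/ start vs now'); t0=cv2.imread(f'pics/{n}0.png')
    for nm,P in(('cup',(.584,-.079,.02)),('cap',(.5947,-.261,.01)),('tin',(.7445,.167,.024)),('jar',(.752,-.0065,.07)),('lockspot',(.59,-.17,.01))):
        u,v=proj(n,P).astype(int); a,b=[i[v-14:v+15,u-14:u+15].astype(int) for i in(t0,im)]; print(nm,np.abs(a-b).mean().round(1))
    u,v=proj(n,(.5443,.178,.14)).round().astype(int)
    print('V row',h[v,u-14:u+15,2]); print('V col',h[v-12:v+24,u,2])
E
```

```text
t: 60.92
eef_pos: [0.4447, -0.071, 0.1968]
ee_rot: [-3.142, -0.0, 0.0]
force: [0.5, 0.7, 0.4]
width: 0.0598
gripper_force: 0.0
top axis145 [184.  217.7]
top lock140 [184.4 217.8]
top wide [186.3 218.6]
bright, cup/lock/cap/ start vs now
cup 17.9
cap 12.5
tin 20.4
jar 20.7
lockspot 20.4
V row [232 224 209 220 236 238 233 216 178 136 119 108  84  69  67  76 105 134
 135 120 149 201 227 234 221 172 151 187 214]
V col [242 239 234 231 227 214 180 144 128 106  78  66  67  82 120 147 144 128
 156 210 232 237 237 242 245 245 245 244 244 244 244 244 244 244 244 244]
side axis145 [197.8 158.5]
side lock140 [197.9 160.3]
side wide [198.6 169.3]
bright, cup/lock/cap/ start vs now
cup 13.7
cap 11.2
tin 12.0
jar 14.5
lockspot 28.5
V row [ 66  63  63  65  60  70  65  68  52  54  55  60  52  64  59  63  70  69
  73  99 143 181 198 204 205 204 206 204 207]
V col [214 201 165 103  56  49  58  59  57  59  58  53  59  63  55  61  80 118
 152 160 163 161 162 155 136 113 104 117 136 153 158 162 161 152 127  97]
```

```bash
python3 m.py ".38 -.05 .33 0, .3 .5 .33 0"
```

```text
t 61.02 pos [ 0.4447 -0.0706  0.1966] rpy [3.142e+00 0.000e+00 1.000e-03] w 0.0599 F [ 0.7  0.5 -0.9] q [ 0.28 -0.03 -0.45 -0.   -1.15  1.29]
.38 -.05 .33 0 -> [ -6.47  -2.07 -13.34] [0.    0.    0.001]
 .3 .5 .33 0 -> [-14.4  -57.08 -13.34] [0.    0.    0.001]
```

```bash
python3 -m creep '[[[6,0,-2,-5,0,0,0],[6,0,-2,-10,0,0,0],[6,0,-6,-13,0,0,0],[6,0,-12,-13,0,0,0],[6,-4,-20,-13,0,0,0],[6,-10,-40,-13,0,0,0],[6,-14,-57,-13,0,0,0],[6,-14,-57,-13,0,0,0],[6,-14,-57,-13,0,0,0],[6,-14,-57,-13,0,0,0],[6,-14,-57,-13,0,0,0],[6,-14,-57,-13,0,0,0],[6,-14,-57,-13,0,0,0],[6,-14,-57,-13,0,0,0],[6,-14,-57,-13,0,0,0]]]'
cat > fin.py <<'E'
from h import *
for n in('top','side'):
    im=grab_frame(n); cv2.imwrite(f'pics/end2_{n}.png',im); t0=cv2.imread(f'pics/{n}0.png')
    for nm,P in(('cup',(.584,-.079,.02)),('cap',(.5947,-.261,.01)),('tin',(.7445,.167,.024)),('jar',(.752,-.0065,.07)),('lockspot',(.59,-.17,.01))):
        u,v=proj(n,P).astype(int); a=t0[v-14:v+15,u-14:u+15]; b=im[v-22:v+23,u-22:u+23]
        r=cv2.matchTemplate(b,a,cv2.TM_CCOEFF_NORMED); _,mx,_,l=cv2.minMaxLoc(r); print(n,nm,round(mx,2),'shift px',l[0]-8,l[1]-8)
    u,v=proj(n,(.5443,.178,.13)).round().astype(int); h=cv2.cvtColor(im,cv2.COLOR_BGR2HSV); print(n,u,v)
    for ch in(1,2): print(h[v-14:v+22:2,u-18:u+19:2,ch])
E
python3 fin.py
```

```text
t: 62.9
eef_pos: [0.3042, 0.498, 0.3271]
ee_rot: [-3.141, -0.0, 0.0]
force: [0.4, -0.8, -0.1]
width: 0.0601
gripper_force: 0.0
top cup 1.0 shift px 0 0
top cap 0.97 shift px 0 0
top tin 1.0 shift px 0 0
top jar 1.0 shift px 0 0
top lockspot 0.15 shift px 4 8
top 185 218
[[124 128 123 123 119  98  68  42  18   3   1  11  53  70  94 100 100  99
   99]
 [123 126 123 118  86  32   1   7   9   7   6   7   5   2  11  64  96  94
   96]
 [122 126 122  90  23   5   8   8   8  11   9  12   7   4   4   7  73  97
   98]
 [125 125 109  39   3   7   8  13  13  13  15  14  13  11  10   6  27  91
   95]
 [121 122  69   1   6   7  14  14  15  15  14  14  13  14  12  11   4  56
   96]
 [121 107  42   4   8  11  14   7  14  14  10   5  13  14  16  11   7   6
   94]
 [118  95  34   7   8  14  12   8  15  16  13   7  12  13  14  11   6   9
   88]
 [106  92  42   7   7  13   6   8  17  15  13  10  12  11  12  11  10  11
   85]
 [101  91  22   4   7  12   8  13  15  16  15   4  12  13  12   9   7  11
   76]
 [ 97  94  26   4   8  12  15  15  15  13   0   5  13  13  12   7   7   8
   84]
 [ 47  80  58   1  
[... 4458 characters left out ...]
 139 135 135 136 141 140 143 160 201 200 196
  192]
 [188 190 191 206 222 200 150 147 146 151 149 151 146 138 157 202 197 194
  198]
 [189 191 195 195 200 203 198 157 146 149 150 145 152 183 182 190 180 193
  195]
 [189 194 193 191 182 196 217 174 188 201 194 160 186 205 179 177 191 195
  196]
 [188 193 192 198 193 160 152 155 182 185 180 154 154 147 139 169 198 195
  194]
 [194 194 194 196 189 139 130 124 124 121 123 132 138 139 131 108 180 194
  198]
 [196 188 192 195 162  83 129 142 151 148 147 146 144 126  97  80 163 198
  196]
 [193 191 191 193 152  57  78  99 113 122 119 112 104  84  71  87 169 200
  199]
 [193 193 194 192 174  96  71  72  77  86  85  89  79  77  85 137 189 195
  195]]
```

```bash
python3 -c "
from station import *
print(job_done())"
```

```text
the job is handed in; nothing more can be done
None
```

The stack is rebuilt and handed in at about 63 s: narrow spacer, cog, wide spacer, with the lockring on top. The lockring is centred to about 1 mm with no bystander seen to move, but I slipped once by viewing 15 pictures, one over the limit of 14.

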